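# Fill a burn-in carrier and lock its keeper to the mark

### The arm

A 6-joint arm with a two-finger parallel gripper is mounted at the origin on the work surface. World frame = base frame: x ahead of the robot, y to its left, z up, the work surface at z = 0. Lengths are in mm, angles in rad, forces in N, time in s.
With the tool pointing down it reaches from about 375 to 925 mm from the base axis. Payload 5.7 kg.
Tool frame: the origin (TCP) lies at the very end of the fingers, on their centre line; the grasp point (between the pads) lies 19 mm behind it (manip.tcp_to_grasp is the distance from the TCP to the grasp point, in mm); z points along the fingers, y is the direction in which the jaws open and shut (so a half turn about z gives the same grasp; the last joint's range is limited). The gripper opens to 88 mm and grips with 3 to 60 N. Pads are 20 mm wide; open, the fingers measure 115 mm over their backs; the gripper's body (75 mm by 178 mm) begins 61 mm behind the grasp point.
Start: joints at [1.045, 0.359, 1.51, -0, 1.272, -0.115], TCP at [239.593, 550.048, 185.823] pointing down, gripper open.
Joint ranges: [-2.97, 2.97], [-1.01, 2.36], [0.21, 2.38], [-0.96, 4.11], [0.2, 2.71], [-2.98, 2.98]. Speed limits (rad/s): [2.39, 2.39, 3.14, 3.14, 3.14, 3.14].

### API

Orientations are given as a unit quaternion [x, y, z, w].
In Python, from rig import manip gives the robot as it stands.
- The arm moves only by the tool jog_arm, never from a script. Its argument "steps" is a list of rows, each an object of numbers: "dx", "dy", "dz": the shift along the tool's x, y, z in units of 25 mm (1.0 is 25 mm); "rx", "ry", "rz": the turn, a rotation vector about the tool's x, y, z in units of 10 degrees (1.0 is 10 degrees); "fingers": the closure, from 0 (fully open) to 1 (shut). A call has exactly 5 rows; each row is the pose to reach, as a shift and turn from the pose commanded when the call began, along the tool's axes at that moment; what a row does not reach only later rows make up. A row lasts 1/8 s, in which the tool goes at most 62.5 mm and 10.7 degrees, less where a joint would pass 70% of its speed; a pose out of reach is approached as far as the arm can. A call with a gripper value outside its range is refused whole. The fingers move at their own pace and stop on an object; "squeeze" is the grip in N (left out, the last holds). Time passes only in rows, so rows that repeat a pose let the fingers close, or fill a call up. It gives the time, the measured TCP pose, the force and the opening at its end, in the units of the state.
- manip.state(): the state, without advancing time (a new reading comes with each control period).
- manip.snapshot(name): name is "side" or "top" or "wrist"; returns the picture (420x560x3 uint8, red, green, blue); there is no depth.
- manip.camera_info(name): a dict with "mtx" (3x3 intrinsics, pixels), "world_from_camera" (4x4, takes a point from camera to world coordinates); the wrist camera has in their place "hand_eye" (4x4, takes a point from camera to tool coordinates, whose origin is the TCP and whose axes are the flange's). Camera axes: x right, y up, looking along -z (the intrinsics and any distortion apply to the point x, -y, -z); pixel columns grow to the right and rows downward; lengths in mm; the calibration is good to about 2 mm. The wrist camera is an equidistant fisheye: a pixel r from the principal point sees the ray r / f radians off the axis. A picture is of the moment at which its call begins: read the wrist's pose just before it. camera_info takes no time and is no camera call.
- manip.hand_in(): hands the job in, once; it reports no verdict.
The state is a dict: "t": time; "joint_pos": joint angles; "joint_velocities": joint speeds; "tau": joint torques, N m; "ee_pos": TCP position; "tcp_rot": TCP orientation; "ft_force": force on the tool from outside, world axes, zero at the start; "moment": the same for the moment, N m; "grip_width": finger opening in mm.
Only numpy, scipy, OpenCV 4.12 (cv2) and the standard library are available. Lean on these libraries where they do the work, as an engineer would, in place of code of your own. Each camera call takes 0.05 s, during which the arm holds its last target. There are 200 camera calls.

### The job

Crank the handwheel to draw the keeper bar back until its pointer stands at the green mark, and fill every empty pocket of the carrier with a spare converter module from the mat, seated fully home with the copper face up. Then crank the keeper forward over the modules until the pointer stands at the red mark. Leave the modules that are already seated in place and any spares left over lying on the mat, and do not disturb the jar, brush and meter.

Things in the scene. Friction and masses are not known exactly. Their poses are not given: they have to be found in the camera images.
- fixture: Carrier fixture fixed on a mat (mat top 2 mm above the work surface): aluminium base 12 mm thick, spanning x -45 to 105, y -220 to 140 mm of this frame. Origin: on its underside (mat top), below the middle of the row of five pockets. x points across the row away from the robot, towards the steel keeper bar; y along the row, away from the handwheel. Turned up to 0.15 rad.
- wheel (a joint): Handwheel turn in rad, 0 to 25.9 between hard stops, growing counter-clockwise seen from above. One turn counter-clockwise draws the keeper back 16 mm (fixture +x); clockwise brings it forward over the pockets. Stays where left; takes 3 N at the knob; only the wheel moves the keeper. At 0 the knob lies on the fixture's +x side of the axis; at a it has turned by a.
- wheel_axis (a point): Point on the handwheel's vertical axis at its knob's mid height, 81 mm above the work surface; fixed at x -5, y -165 mm of the fixture. The wheel is a black disc of radius 50 mm, its top 62 mm above the work surface, on a grey gearbox 78 mm square.
- knob_grip (a point): Centre of the handwheel's knob: upright red cylinder 16 mm in diameter, 34 mm tall (64 to 98 mm above the work surface), 38 mm from the wheel's axis. It is a sleeve that spins freely on its pin, so it can be held at a constant gripper heading while carried round the circle.
- pointer (a point): Tip of the orange pointer on the keeper bar, over the scale (ticks 5 mm apart). The keeper is a steel bar along y, 222 mm long, 14 mm wide, 43 to 51 mm above the work surface; the pointer is over its centreline. It passes 5 mm over seated modules. With the pointer at the green mark, the bar's front edge is about 30 mm beyond the modules' ends.
- green_mark_line (a point): The green marker on the scale, where the pointer must stand for loading: centre of its 3 mm wide line. Its x axis is the scale's direction (fixture +x). Set anew for each job.
- red_mark_line (a point): The red marker on the scale, where the pointer must stand when locked: centre of its 3 mm wide line; axes as for the green one. Set anew for each job.
- pocket0 (a point): Centre of the yellow floor of pocket 0 of the row (pocket 0 is nearest the handwheel), 14 mm above the work surface; axes are the fixture's. The pocket is 45 mm along x, 30 mm along y and 9 mm deep (grey walls 5 to 6 mm thick; pockets 36 mm apart), for one module with its long axis along x.
- pocket1 (a point): Centre of the yellow floor of pocket 1 of the row (pocket 0 is nearest the handwheel), 14 mm above the work surface; axes are the fixture's. The pocket is 45 mm along x, 30 mm along y and 9 mm deep (grey walls 5 to 6 mm thick; pockets 36 mm apart), for one module with its long axis along x.
- pocket2 (a point): Centre of the yellow floor of pocket 2 of the row (pocket 0 is nearest the handwheel), 14 mm above the work surface; axes are the fixture's. The pocket is 45 mm along x, 30 mm along y and 9 mm deep (grey walls 5 to 6 mm thick; pockets 36 mm apart), for one module with its long axis along x.
- pocket3 (a point): Centre of the yellow floor of pocket 3 of the row (pocket 0 is nearest the handwheel), 14 mm above the work surface; axes are the fixture's. The pocket is 45 mm along x, 30 mm along y and 9 mm deep (grey walls 5 to 6 mm thick; pockets 36 mm apart), for one module with its long axis along x.
- pocket4 (a point): Centre of the yellow floor of pocket 4 of the row (pocket 0 is nearest the handwheel), 14 mm above the work surface; axes are the fixture's. The pocket is 45 mm along x, 30 mm along y and 9 mm deep (grey walls 5 to 6 mm thick; pockets 36 mm apart), for one module with its long axis along x.
- seated0_center (a point): Converter module already seated in pocket 0, if there is one (absent: that pocket is empty): black block 40 by 25 by 24 mm, 60 g, standing 15 mm proud of the walls. Its long axis is its x axis, its copper-coloured face is up (+z); the two ends are equivalent. Point: the centre of the block, 12 mm above its underside. 
- seated1_center (a point): Converter module already seated in pocket 1, if there is one (absent: that pocket is empty): black block 40 by 25 by 24 mm, 60 g, standing 15 mm proud of the walls. Its long axis is its x axis, its copper-coloured face is up (+z); the two ends are equivalent. Point: the centre of the block, 12 mm above its underside. 
- seated2_center (a point): Converter module already seated in pocket 2, if there is one (absent: that pocket is empty): black block 40 by 25 by 24 mm, 60 g, standing 15 mm proud of the walls. Its long axis is its x axis, its copper-coloured face is up (+z); the two ends are equivalent. Point: the centre of the block, 12 mm above its underside. 
- seated3_center (a point): Converter module already seated in pocket 3, if there is one (absent: that pocket is empty): black block 40 by 25 by 24 mm, 60 g, standing 15 mm proud of the walls. Its long axis is its x axis, its copper-coloured face is up (+z); the two ends are equivalent. Point: the centre of the block, 12 mm above its underside. 
- seated4_center (a point): Converter module already seated in pocket 4, if there is one (absent: that pocket is empty): black block 40 by 25 by 24 mm, 60 g, standing 15 mm proud of the walls. Its long axis is its x axis, its copper-coloured face is up (+z); the two ends are equivalent. Point: the centre of the block, 12 mm above its underside. 
- spare0_center (a point): Spare converter module lying on the mat in front of the fixture: black block 40 (x) by 25 (y) by 24 mm high, about 60 g. Its long axis is its x axis, its copper-coloured face is up (+z); the two ends are equivalent. Point: the centre of the block, 12 mm above its underside. 
- spare1_center (a point): Spare converter module lying on the mat in front of the fixture: black block 40 (x) by 25 (y) by 24 mm high, about 60 g. Its long axis is its x axis, its copper-coloured face is up (+z); the two ends are equivalent. Point: the centre of the block, 12 mm above its underside. 
- spare2_center (a point): Spare converter module lying on the mat in front of the fixture: black block 40 (x) by 25 (y) by 24 mm high, about 60 g. Its long axis is its x axis, its copper-coloured face is up (+z); the two ends are equivalent. Point: the centre of the block, 12 mm above its underside. 
- spare3_center (a point): Spare converter module lying on the mat in front of the fixture: black block 40 (x) by 25 (y) by 24 mm high, about 60 g. Its long axis is its x axis, its copper-coloured face is up (+z); the two ends are equivalent. Point: the centre of the block, 12 mm above its underside. 
- jar: Bystander: green jar, 54 mm in diameter, 50 mm tall. Origin at its underside.
- brush: Bystander: small brush, about 160 mm long, lying on the mat.
- meter: Bystander: handheld meter 150 by 75 by 33 mm lying on the mat. Origin at its underside.
Not all that is in view belongs to the job. What is shaped like the part that bears spare3_center but turquoise is not meant. Leave any purple look-alike of the part that bears spare1_center alone.

How it is judged:
By the outcome, as a careful person would: the job done as asked, in the order asked, and still so for the second after the job is handed in, with the robot touching nothing.
Of seated0, seated1, seated2, seated3, seated4 only 1 to 2 are there at a start; the rules pass over those that are not, and their reading is None.
At some moment in a run one of spare0, spare1, spare2, spare3 may be knocked a few centimetres aside while the robot is not near it.
Once in a run the grip may slacken for a moment while it holds something.
It also fails if it takes over 210 s, if anything falls off the work surface, if the arm or the gripper's body presses on something with over 40 N, if the wrist force passes 120 N, or if a joint passes its speed limit or range.

## Working session

There is one attempt and no reset: what is moved stays moved. The work goes in short steps, Python scripts to look and compute and a tool call to move; the robot and the scene stay as the last step left them, time stands still between calls to the robot, and variables do not carry over. Pictures are saved under pics/ and viewed, about 12 in all and at most 16, crops included, and the job is handed in when it is done.

Besides the shell and the picture viewer there is one more tool, called after "Request:" in YAML: its name, and indented under it one key for each argument. jog_arm: Moves the arm, as the interface text tells. Its arguments: {"type":"object","properties":{"steps":{"type":"array","items":{"type":"object","properties":{"dx":{"type":"number"},"dy":{"type":"number"},"dz":{"type":"number"},"rx":{"type":"number"},"ry":{"type":"number"},"rz":{"type":"number"},"fingers":{"type":"number"}}}},"squeeze":{"type":"number"}},"required":["steps"]}

```bash
ls; mkdir -p pics; python3 - <<'E'
from rig import manip
import cv2, numpy as np
np.set_printoptions(precision=4,suppress=True)
for n in("top","side","wrist"):
    im=manip.snapshot(n); cv2.imwrite(f"pics/{n}0.png",im[:,:,::-1])
    print(n,manip.camera_info(n))
print(manip.state())
E
```

```text
pics
top {'mtx': array([[495.9552,   0.    , 277.8438],
       [  0.    , 495.9552, 199.4874],
       [  0.    ,   0.    ,   1.    ]]), 'world_from_camera': array([[  -0.02  ,    0.9888,   -0.148 ,  373.9639],
       [  -0.9998,   -0.0196,    0.0038,    2.8334],
       [   0.0009,    0.1481,    0.989 , 1399.4088],
       [   0.    ,    0.    ,    0.    ,    1.    ]])}
side {'mtx': array([[383.224 ,   0.    , 280.941 ],
       [  0.    , 383.224 , 213.0294],
       [  0.    ,   0.    ,   1.    ]]), 'world_from_camera': array([[   0.845 ,    0.4196,   -0.3316,  283.0267],
       [  -0.5348,    0.6632,   -0.5236, -474.0825],
       [   0.0002,    0.6197,    0.7848,  771.2937],
       [   0.    ,    0.    ,    0.    ,    1.    ]])}
wrist {'mtx': array([[325.1923,   0.    , 279.148 ],
       [  0.    , 325.1923, 200.8748],
       [  0.    ,   0.    ,   1.    ]]), 'hand_eye': array([[  -0.0001,    0.9533,    0.302 ,   83.9375],
       [   1.    ,   -0.0003,    0.0012,    1.1495],
       [   0.0012,    0.302 ,   -0.9533, -199.4974],
       [   0.    ,    0.    ,    0.    ,    1.    ]])}
{'t': 0.15, 'joint_pos': array([ 1.0449,  0.3594,  1.5112,  0.    ,  1.2725, -0.1151]), 'joint_velocities': array([-0.0011, -0.0007, -0.0023,  0.0003, -0.001 ,  0.0013]), 'tau': array([  0.0006, -51.5757, -27.1007,   0.0677,   0.0305,  -0.0001]), 'ee_pos': array([239.3044, 549.5546, 185.1762]), 'tcp_rot': array([ 0.204 ,  0.979 , -0.0007, -0.0002]), 'ft_force': array([0.3467, 1.1077, 0.1739]), 'moment': array([ 0.0271,  0.0223, -0.0381]), 'grip_width': 87.52263497796334}
```

View pics/top0.png

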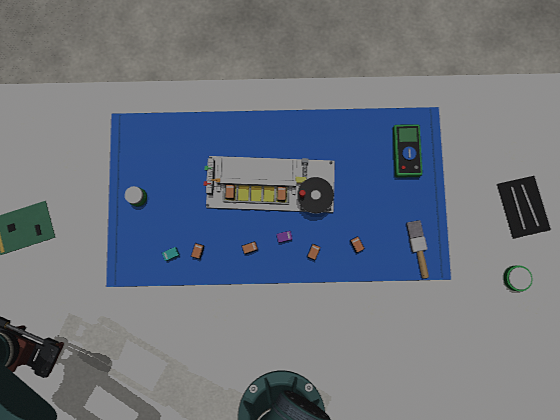

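View pics/side0.png

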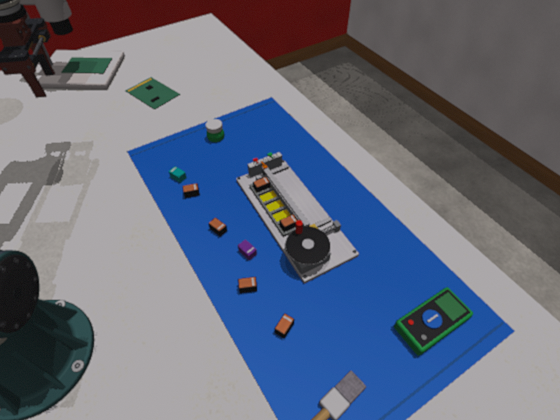

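Top view: five pockets in row at about (230–282,193); pockets 0 (282,193) and 4 (230,193) are seated, and 1–3 are yellow and empty. The wheel is at (316,196) with its red knob at (302,194). Candidate spares are orange-topped blocks at (197,252), (250,248), (314,253) and (357,245). The turquoise block (171,254) and the purple one (284,237) are look-alikes to leave alone.

```bash
cat > h.py <<'E'
from rig import manip
import cv2, numpy as np
from scipy.spatial.transform import Rotation as R
np.set_printoptions(precision=2,suppress=True)
def grab(n,name=None):
    s=manip.state(); im=manip.snapshot(n)
    if name: cv2.imwrite(f"pics/{name}.png",im[:,:,::-1])
    c=manip.camera_info(n); K=c["mtx"]
    if n=="wrist":
        T=np.eye(4); T[:3,:3]=R.from_quat(s["tcp_rot"]).as_matrix(); T[:3,3]=s["ee_pos"]
        T=T@c["hand_eye"]
    else: T=c["world_from_camera"]
    return im,dict(K=K,T=T,fish=n=="wrist")
def cast(cam,uv,z):
    uv=np.atleast_2d(np.float64(uv)); K=cam["K"]; x=(uv-K[:2,2])/K[0,0]
    if cam["fish"]:
        r=np.linalg.norm(x,axis=1)+1e-12; d=np.c_[x*(np.sin(r)/r)[:,None],np.cos(r)]
    else: d=np.c_[x,np.ones(len(x))]
    d=(d*[1,-1,-1])@cam["T"][:3,:3].T; o=cam["T"][:3,3]
    return o+d*((z-o[2])/d[:,2])[:,None]
def proj(cam,P):
    p=(np.atleast_2d(P)-cam["T"][:3,3])@cam["T"][:3,:3]; p=p*[1,-1,-1]
    if cam["fish"]:
        n=np.linalg.norm(p[:,:2],axis=1)+1e-12; x=p[:,:2]*(np.arctan2(n,p[:,2])/n)[:,None]
    else: x=p[:,:2]/p[:,2:]
    return x*cam["K"][0,0]+cam["K"][:2,2]
def mask(im,h0,h1,s=90,v=50):
    hsv=cv2.cvtColor(im,cv2.COLOR_RGB2HSV); 
    if h0>h1: return cv2.inRange(hsv,(h0,s,v),(180,255,255))|cv2.inRange(hsv,(0,s,v),(h1,255,255))
    return cv2.inRange(hsv,(h0,s,v),(h1,255,255))
def blobs(m,amin=8):
    cs,_=cv2.findContours(m,cv2.RETR_EXTERNAL,cv2.CHAIN_APPROX_NONE)
    out=[]
    for c in cs:
        if cv2.contourArea(c)>=amin:
            M=np.zeros_like(m); cv2.drawContours(M,[c],-1,255,-1); ys,xs=np.nonzero(M&m); out.append((np.array([xs.mean(),ys.mean()]),len(xs),c))
    return out
def rect(cam,c,z):
    p=cast(cam,c[:,0,:],z)[:,:2].astype(np.float32); (ctr,sz,a)=cv2.minAreaRect(p)
    if sz[0]<sz[1]: sz=sz[::-1]; a+=90
    return np.array(ctr),np.array(sz),(np.radians(a)+np.pi/2)%np.pi-np.pi/2
E
python3 - <<'E'
from h import *
im,cam=grab("top")
for nm,a,z in(("copper",(4,18),26),("copper38",(4,18),38),("yellow",(22,35),14),("red",(172,3),81),("green",(50,80),14)):
    for p,n,c in blobs(mask(im,*a,s=110,v=60),5): 
        if p[1]>300 or p[1]<100: continue
        if nm=="red": r=''
        else: r=rect(cam,c,z)
        print(nm,p,n,cast(cam,p,z)[0],r)
cv2.imwrite("pics/crop1.png",cv2.resize(im[145:265,150:375,::-1],None,fx=3.5,fy=3.5,interpolation=cv2.INTER_CUBIC))
E
```

```text
copper [422.78 264.52] 64 [ 391.04 -396.91   26.  ] (array([ 392.48, -395.4 ]), array([72.51, 16.29]), np.float64(0.13820408730176803))
copper [313.01 252.84] 88 [428.94 -96.4   26.  ] (array([429.76, -96.9 ]), array([30.26, 23.46]), np.float64(-0.41000723193925825))
copper [196.45 252.05] 83 [437.51 224.74  26.  ] (array([437.35, 224.69]), array([27.48, 21.94]), np.float64(-0.31992660701565434))
copper [248.61 247.28] 95 [447.74  80.87  26.  ] (array([448.24,  79.21]), array([37.42, 21.82]), np.float64(-1.2694234304616057))
copper [357.74 245.64] 84 [ 446.26 -220.52   26.  ] (array([ 446.36, -220.62]), array([26.87, 22.51]), np.float64(0.43722643604506306))
copper [281.41 194.37] 78 [593.81 -12.75  26.  ] (array([593.49, -11.61]), array([25.6 , 22.41]), np.float64(-0.022088391239171834))
copper [229.54 192.44] 79 [602.17 132.63  26.  ] (array([602.03, 132.77]), array([25.85, 19.66]), np.float64(-0.006566955773971372))
copper [215.67 179.81] 21 [639.01 171.5   26.  ] (array([638.5 , 173.36]), array([22.58,  5.73]), np.float64(1.5510123688469704))
copper38 [422.78 264.52] 64 [ 390.89 
[... 1406 characters left out ...]
.float64(-0.120302975922149))
yellow [300.02 179.06] 48 [638.74 -66.7   14.  ] (array([637.45, -68.06]), array([25.65, 14.45]), np.float64(1.5510156977983334))
red [302.03 192.26] 31 [589.67 -67.8   81.  ] 
red [205.94 183.  ] 17 [620.15 191.02  81.  ] 
red [403. 167.] 11 [ 653.72 -343.79   81.  ] 
green [514.04 278.08] 95 [ 349.06 -649.97   14.  ] (array([ 349.18, -661.21]), array([65.44, 62.82]), np.float64(-0.01993882076531417))
green [206.6 167.6] 15 [677.26 198.78  14.  ] (array([677.5 , 196.24]), array([14.38,  8.73]), np.float64(1.5510359378226175))
green [404.85 151.16] 282 [ 714.17 -369.38   14.  ] (array([ 718.26, -377.39]), array([147.46,  73.51]), np.float64(-0.0083809679504796))
```

View pics/crop1.png

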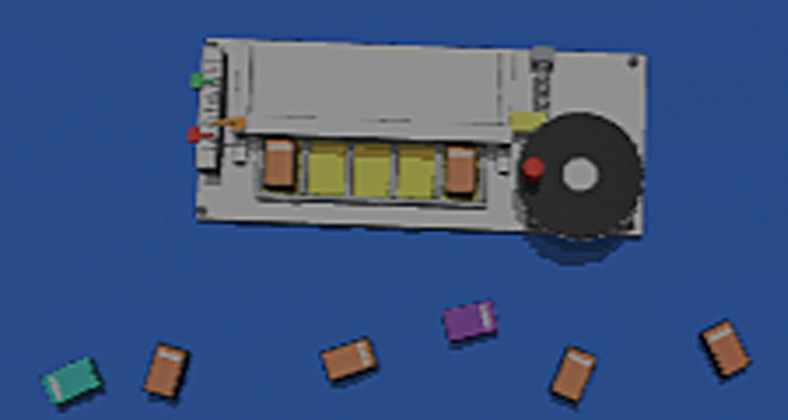

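Request:
jog_arm:
  steps:
    - {"dx":-20.8,"dy":-11.4,"dz":0.6,"rz":6.97}
    - {"dx":-20.8,"dy":-11.4,"dz":0.6,"rz":6.97}
    - {"dx":-20.8,"dy":-11.4,"dz":0.6,"rz":6.97}
    - {"dx":-20.8,"dy":-11.4,"dz":0.6,"rz":6.97}
    - {"dx":-20.8,"dy":-11.4,"dz":0.6,"rz":6.97}

```text
invalid input at $.steps[0]: expected keys dx, dy, dz, rx, ry, rz, fingers
```

```bash
cat >> h.py <<'E'
YAW=-0.0565; O=np.array([601.,60.])
def F(x,y): c,s=np.cos(YAW),np.sin(YAW); return O+[c*x-s*y, s*x+c*y]
def to(p,head=None,s=None):
    "units to go from the pose now to TCP p, tool down with tool x at world angle head"
    s=s or manip.state(); A=R.from_quat(s["tcp_rot"])
    if head is None: head=YAW+np.pi/2
    c,n=np.cos(head),np.sin(head); B=R.from_matrix(np.array([[c,n,0],[n,-c,0],[0,0,-1]]).T)
    print("d",A.inv().apply(np.array(p)-s["ee_pos"])/25,"r",(A.inv()*B).as_rotvec()/np.radians(10),"| tcp",s["ee_pos"],"t",s["t"],"F",s["ft_force"],"w",s["grip_width"])
E
python3 -c "
from h import *
to([602,80,170])"
```

```text
d [-20.8  -11.43   0.62] r [-0.01  0.    6.97] | tcp [239.38 549.67 185.31] t 0.2 F [-0.32 -1.3  -0.22] w 87.56777437017894
```

Request:
jog_arm:
  steps:
    - {"dx":-20.8,"dy":-11.4,"dz":0.6,"rx":0,"ry":0,"rz":6.97,"fingers":0}
    - {"dx":-20.8,"dy":-11.4,"dz":0.6,"rx":0,"ry":0,"rz":6.97,"fingers":0}
    - {"dx":-20.8,"dy":-11.4,"dz":0.6,"rx":0,"ry":0,"rz":6.97,"fingers":0}
    - {"dx":-20.8,"dy":-11.4,"dz":0.6,"rx":0,"ry":0,"rz":6.97,"fingers":0}
    - {"dx":-20.8,"dy":-11.4,"dz":0.6,"rx":0,"ry":0,"rz":6.97,"fingers":0}

```text
t: 0.82
ee_pos: [431.8, 301.4, 178.0]
tcp_rot: [0.627, 0.779, 0.0, 0.0]
ft_force: [0.3, 0.7, 0.2]
grip_width: 87.5
```

```bash
python3 -c "
from h import *
to([602,80,170])"
```

```text
d [-10.11   4.75   0.32] r [ 0.   -0.    1.56] | tcp [431.76 301.35 177.95] t 0.825 F [0.33 0.7  0.18] w 87.45956830008105
```

Request:
jog_arm:
  steps:
    - {"dx":-10.1,"dy":4.7,"dz":0.3,"rx":0,"ry":0,"rz":1.56,"fingers":0}
    - {"dx":-10.1,"dy":4.7,"dz":0.3,"rx":0,"ry":0,"rz":1.56,"fingers":0}
    - {"dx":-10.1,"dy":4.7,"dz":0.3,"rx":0,"ry":0,"rz":1.56,"fingers":0}
    - {"dx":-10.1,"dy":4.7,"dz":0.3,"rx":0,"ry":0,"rz":1.56,"fingers":0}
    - {"dx":-10.1,"dy":4.7,"dz":0.3,"rx":0,"ry":0,"rz":1.56,"fingers":0}

```text
t: 1.45
ee_pos: [603.0, 79.6, 170.1]
tcp_rot: [0.725, 0.688, -0.0, 0.0]
ft_force: [-0.8, 1.2, 0.3]
grip_width: 87.5
```

Request:
jog_arm:
  steps:
    - {"dx":0,"dy":0,"dz":0,"rx":0,"ry":0,"rz":0,"fingers":0}
    - {"dx":0,"dy":0,"dz":0,"rx":0,"ry":0,"rz":0,"fingers":0}
    - {"dx":0,"dy":0,"dz":0,"rx":0,"ry":0,"rz":0,"fingers":0}
    - {"dx":0,"dy":0,"dz":0,"rx":0,"ry":0,"rz":0,"fingers":0}
    - {"dx":0,"dy":0,"dz":0,"rx":0,"ry":0,"rz":0,"fingers":0}

```text
t: 2.08
ee_pos: [600.9, 83.3, 170.6]
tcp_rot: [0.724, 0.69, 0.0, 0.0]
ft_force: [-0.5, 0.1, -0.1]
grip_width: 87.8
```

```bash
python3 - <<'E'
from h import *
im,cam=grab("wrist","w1")
to([602,80,170])
for nm,a,z in(("copper26",(4,18),26),("copper38",(4,18),38),("yellow",(22,35),14),("red",(172,3),98),("green",(50,80),14)):
    for p,n,c in blobs(mask(im,*a,s=110,v=60),30): 
        print(nm,p,n,cast(cam,p,z)[0],rect(cam,c,z))
E
```

```text
d [-0.12  0.05  0.02] r [0.   0.   0.04] | tcp [600.91  83.13 170.57] t 2.125 F [-0.44 -0.93 -0.41] w 88.03434928870419
copper26 [190.44 374.16] 133 [ 446.35 -219.87   26.  ] (array([ 446.83, -219.84]), array([25.03, 22.75]), np.float64(0.4094440732372473))
copper26 [295.2  261.38] 56 [614.86 -18.27  26.  ] (array([615.19, -19.27]), array([21.96,  3.59]), np.float64(1.5407838328902486))
copper26 [275.88 261.38] 418 [591.79 -17.1   26.  ] (array([591.8 , -17.43]), array([28.8 , 23.26]), np.float64(-0.0490378504160649))
copper26 [147.77 185.68] 392 [448.28  84.37  26.  ] (array([448.02,  84.2 ]), array([27.79, 22.2 ]), np.float64(-1.2779298998784547))
copper26 [298.54 135.33] 82 [623.45 130.24  26.  ] (array([623.43, 130.55]), array([23.58,  3.2 ]), np.float64(1.5323686433197619))
copper26 [276.63 135.04] 622 [600.31 131.6   26.  ] (array([600.62, 131.57]), array([29.48, 23.61]), np.float64(-0.05744771366437185))
copper26 [143.92  67.22] 72 [458.95 219.19  26.  ] (array([458.9 , 219.37]), array([21.14,  4.99]), np.float64(1.2537497953401076))
copper26 [127.41  64.17] 385 [438.61 226.14
[... 1513 characters left out ...]
.65, 27.61]), np.float64(-0.04860388831643636))
yellow [281.04 166.09] 980 [603.3   95.28  14.  ] (array([603.25,  94.73]), array([42.82, 28.61]), np.float64(-0.04817232306178987))
yellow [280.52 122.13] 118 [605.08 144.35  14.  ] (array([606.07, 142.89]), array([42.48,  5.51]), np.float64(-0.04790574063667208))
red [274.55 314.87] 127 [589.77 -42.25  98.  ] (array([589.67, -41.82]), array([13.62, 12.05]), np.float64(-0.044103945022529345))
red [300.49  71.19] 115 [623.51 191.95  98.  ] (array([623.4, 189.2]), array([14.41,  9.04]), np.float64(1.5251127277717864))
green [345.43  72.83] 118 [678.16 196.85  14.  ] (array([678.11, 193.26]), array([19.99, 12.26]), np.float64(1.5301977675571834))
```

View pics/w1.png

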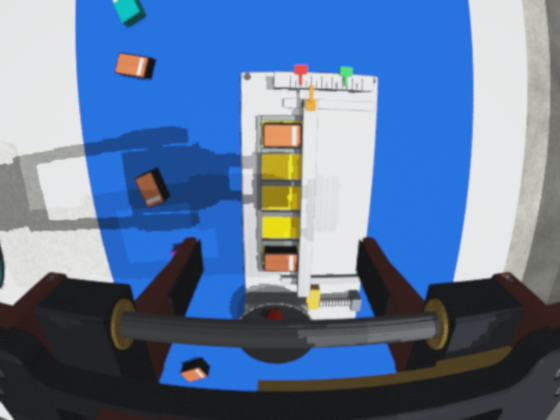

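```bash
sed -i 's/^YAW=.*/YAW=-0.056; O=np.array([601.,60.])/' h.py; python3 - <<'E'
from h import *
print(F(-5,-165))
im,cam=grab("top")
# wheel disc centre check: hub
p=proj(cam,np.r_[F(-5,-165),62])[0]; print(p)
g=im[int(p[1])-8:int(p[1])+9,int(p[0])-8:int(p[0])+9].min(2); m=(g>110).astype(np.uint8)*255
for q,n,c in blobs(m,6): print("hub",q+np.floor(p)-8,n,cast(cam,q+np.floor(p)-8,62))
to([589.4,-66.5,130])
E
```

```text
[ 586.77 -104.46]
[315.14 194.17]
hub [315.39 194.29] 72 [[ 586.43 -105.13   62.  ]]
d [-6.   -0.17  1.62] r [0.   0.   0.04] | tcp [601.01  83.   170.57] t 2.175 F [ 0.88 -0.37 -0.82] w 87.89782782727758
```

Request:
jog_arm:
  steps:
    - {"dx":-2,"dy":-0.1,"dz":0.5,"rx":0,"ry":0,"rz":0.04,"fingers":0}
    - {"dx":-4,"dy":-0.17,"dz":1.2,"rx":0,"ry":0,"rz":0.04,"fingers":0}
    - {"dx":-6,"dy":-0.17,"dz":1.6,"rx":0,"ry":0,"rz":0.04,"fingers":0}
    - {"dx":-6,"dy":-0.17,"dz":1.6,"rx":0,"ry":0,"rz":0.04,"fingers":0}
    - {"dx":-6,"dy":-0.17,"dz":1.6,"rx":0,"ry":0,"rz":0.04,"fingers":0}

```text
t: 2.8
ee_pos: [589.5, -66.6, 130.6]
tcp_rot: [0.727, 0.686, 0.0, -0.0]
ft_force: [0.4, 0.8, -0.1]
grip_width: 87.8
```

```bash
python3 - <<'E'
from h import *
to([589.4,-66.5,67])
im,cam=grab("wrist")
for q,n,c in blobs(mask(im,172,3,s=110,v=60),30): print(q,n,cast(cam,q,98),rect(cam,c,98))
E
```

```text
d [ 0.   -0.    2.54] r [ 0.   -0.   -0.01] | tcp [589.49 -66.63 130.59] t 2.8 F [ 0.45  0.84 -0.14] w 87.82003644429453
[277.17 209.47] 571 [[588.1  -62.45  98.  ]] (array([588.66, -62.44]), array([25.5 , 16.62]), np.float64(1.345095688097608))
```

Request:
jog_arm:
  squeeze: 15
  steps:
    - {"dx":0,"dy":0,"dz":1.3,"rx":0,"ry":0,"rz":0,"fingers":0}
    - {"dx":0,"dy":0,"dz":2.53,"rx":0,"ry":0,"rz":0,"fingers":0}
    - {"dx":0,"dy":0,"dz":2.53,"rx":0,"ry":0,"rz":0,"fingers":1}
    - {"dx":0,"dy":0,"dz":2.53,"rx":0,"ry":0,"rz":0,"fingers":1}
    - {"dx":0,"dy":0,"dz":2.53,"rx":0,"ry":0,"rz":0,"fingers":1}

```text
t: 3.48
ee_pos: [590.7, -66.8, 68.8]
tcp_rot: [0.727, 0.687, 0.001, 0.001]
ft_force: [0.0, 0.0, -0.4]
grip_width: 61.5
```

Request:
jog_arm:
  steps:
    - {"dx":0,"dy":0,"dz":0,"rx":0,"ry":0,"rz":0,"fingers":1}
    - {"dx":0,"dy":0,"dz":0,"rx":0,"ry":0,"rz":0,"fingers":1}
    - {"dx":0,"dy":0,"dz":0,"rx":0,"ry":0,"rz":0,"fingers":1}
    - {"dx":0,"dy":0,"dz":0,"rx":0,"ry":0,"rz":0,"fingers":1}
    - {"dx":0,"dy":0,"dz":0,"rx":0,"ry":0,"rz":0,"fingers":1}

```text
t: 4.1
ee_pos: [589.3, -67.0, 67.1]
tcp_rot: [0.727, 0.687, -0.0, -0.0]
ft_force: [-0.5, -0.7, -0.6]
grip_width: 11.4
```

```bash
cat >> h.py <<'E'
def circ(a0,da,n,off=(0,0),per=5):
    "rows (tool axes aligned to fixture: tool x = fixture y, tool y = fixture x) for knob moving from fixture angle a0 by da (deg) in n rows"
    a=np.radians(a0+da*np.arange(n+1)/n); P=np.c_[np.sin(a),np.cos(a)]*38/25; P[1:]+=np.array([off[1],off[0]])/25
    for k in range(0,n,per): print([tuple(np.round(P[i+1]-P[k],2)) for i in range(k,min(k+per,n))])
E
python3 - <<'E'
from h import *
s=manip.state(); e=s["ee_pos"][:2]-F(-5,-165); print(e,np.hypot(*e),np.degrees(np.arctan2(e[1],e[0])-YAW),s["ee_pos"],s["ft_force"],s["grip_width"])
circ(88.5,360,15)
E
```

```text
[ 2.57 37.45] 37.53832574965389 89.28363416430042 [589.34 -67.01  67.15] [-0.48 -0.72 -0.65] 11.374350418629922
[(np.float64(-0.12), np.float64(-0.62)), (np.float64(-0.47), np.float64(-1.14)), (np.float64(-1.01), np.float64(-1.47)), (np.float64(-1.64), np.float64(-1.56)), (np.float64(-2.24), np.float64(-1.38))]
[(np.float64(-0.48), np.float64(0.41)), (np.float64(-0.75), np.float64(0.98)), (np.float64(-0.77), np.float64(1.61)), (np.float64(-0.53), np.float64(2.2)), (np.float64(-0.07), np.float64(2.63))]
[(np.float64(0.6), np.float64(0.21)), (np.float64(1.23), np.float64(0.16)), (np.float64(1.78), np.float64(-0.14)), (np.float64(2.17), np.float64(-0.64)), (np.float64(2.31), np.float64(-1.26))]
```

```bash
python3 - <<'E'
from h import *
im,cam=grab("wrist","w2"); print(manip.state()["grip_width"])
im2,_=grab("side"); a=cv2.resize(im[120:330,140:420,::-1],(560,420)); b=cv2.resize(im2[200:290,260:380,::-1],(560,420),interpolation=cv2.INTER_CUBIC)
cv2.imwrite("pics/w2c.png",np.vstack([a,b])[:, :][:840:1][::1] if 0 else cv2.resize(np.hstack([a,b]),(800,300)))
E
```

```text
7.364804906540303
```

View pics/w2c.png

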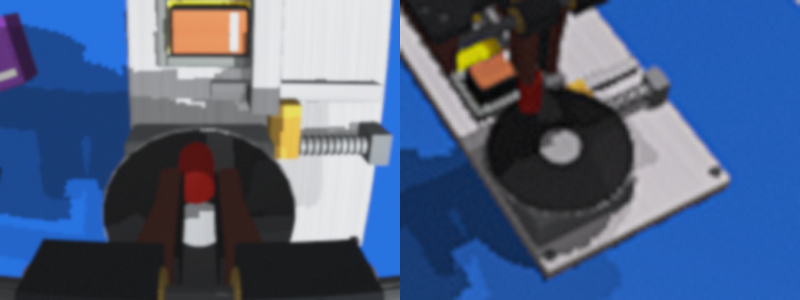

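Request:
jog_arm:
  steps:
    - {"dx":0,"dy":0,"dz":0,"rx":0,"ry":0,"rz":0,"fingers":1}
    - {"dx":0,"dy":0,"dz":0,"rx":0,"ry":0,"rz":0,"fingers":1}
    - {"dx":0,"dy":0,"dz":0,"rx":0,"ry":0,"rz":0,"fingers":1}
    - {"dx":0,"dy":0,"dz":0,"rx":0,"ry":0,"rz":0,"fingers":1}
    - {"dx":0,"dy":0,"dz":0,"rx":0,"ry":0,"rz":0,"fingers":1}

```text
t: 4.82
ee_pos: [589.4, -67.0, 67.2]
tcp_rot: [0.727, 0.687, -0.0, 0.0]
ft_force: [0.0, -0.3, -0.5]
grip_width: 0.7
```

```bash
python3 - <<'E'
from h import *
im,cam=grab("wrist"); print(manip.state()["grip_width"])
im2,_=grab("top"); a=cv2.resize(im[180:285,210:350,::-1],(560,420)); b=cv2.resize(im2[165:225,280:360,::-1],(560,420),interpolation=cv2.INTER_CUBIC)
cv2.imwrite("pics/w3c.png",cv2.resize(np.hstack([a,b]),(800,300)))
E
```

```text
0.6879557259234215
```

View pics/w3c.png

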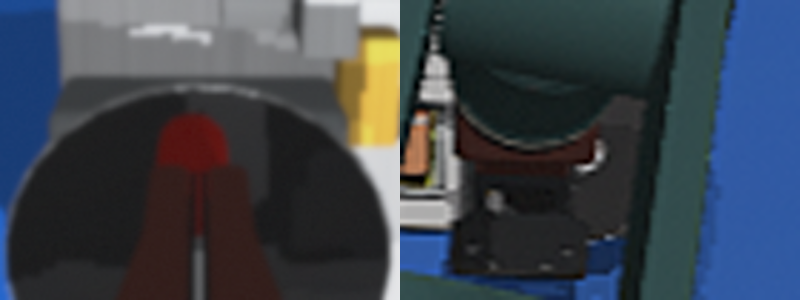

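```bash
python3 - <<'E'
from h import *
im,cam=grab("wrist")
for z in(64,67,98):
  for y in(-57,-67,-77,-87): print(z,y,proj(cam,[589.4,y,z]))
print(manip.state()["tcp_rot"],manip.state()["joint_pos"])
s,c=grab("side"); 
for z in(64,67,98): print(proj(c,[589.4,-67,z]))
cv2.imwrite("pics/s4.png",cv2.resize(s[190:280,250:370,::-1],(800,600),interpolation=cv2.INTER_CUBIC))
E
```

```text
64 -57 [[278.45 215.7 ]]
64 -67 [[279.31 229.56]]
64 -77 [[280.13 242.94]]
64 -87 [[280.93 255.83]]
67 -57 [[278.44 217.28]]
67 -67 [[279.3  231.29]]
67 -77 [[280.14 244.81]]
67 -87 [[280.94 257.81]]
98 -57 [[278.26 236.48]]
98 -67 [[279.26 252.2 ]]
98 -77 [[280.22 267.18]]
98 -87 [[281.13 281.43]]
[ 0.73  0.69 -0.    0.  ] [-0.23  0.48  1.65 -0.    1.01 -0.17]
[[299.01 230.55]]
[[299.06 229.78]]
[[299.59 221.53]]
```

View pics/s4.png

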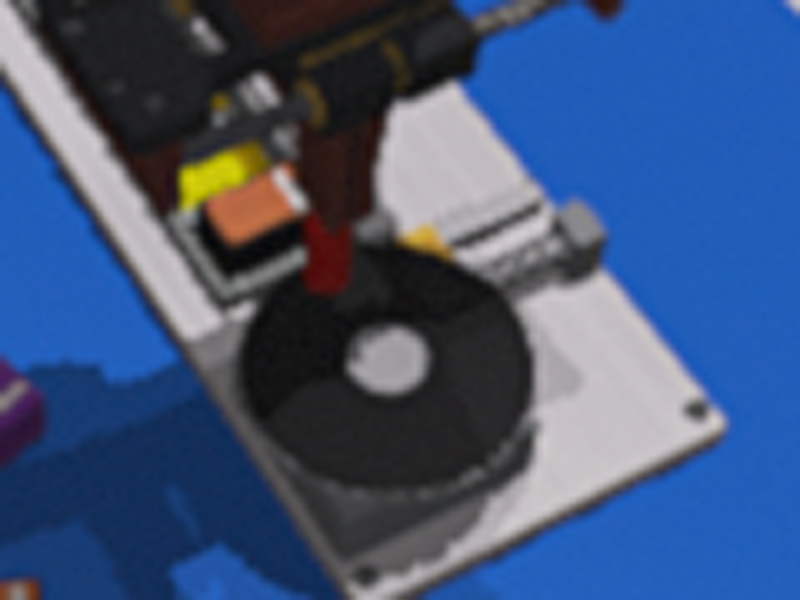

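```bash
python3 - <<'E'
from h import *
c=manip.camera_info("wrist"); cam=dict(K=c["mtx"],T=c["hand_eye"],fish=True)
for y in(44,0):
  for z in(0,-31):
    for x in (10,-10): print((x,y,z),proj(cam,[x,y,z]))
im=cv2.imread("pics/w1.png"); a=im[225:350,110:280]
im2,_=grab("wrist"); b=im2[225:350,195:365,::-1]
cv2.imwrite("pics/w5.png",np.hstack([cv2.resize(q,(400,294),interpolation=cv2.INTER_CUBIC) for q in(a,b)]))
E
```

```text
(10, 44, 0) [[345.56 217.08]]
(-10, 44, 0) [[343.44 244.34]]
(10, 44, -31) [[355.61 235.87]]
(-10, 44, -31) [[352.54 266.2 ]]
(10, 0, 0) [[279.3  217.28]]
(-10, 0, 0) [[279.3  244.88]]
(10, 0, -31) [[279.26 236.5 ]]
(-10, 0, -31) [[279.26 267.29]]
```

View pics/w5.png

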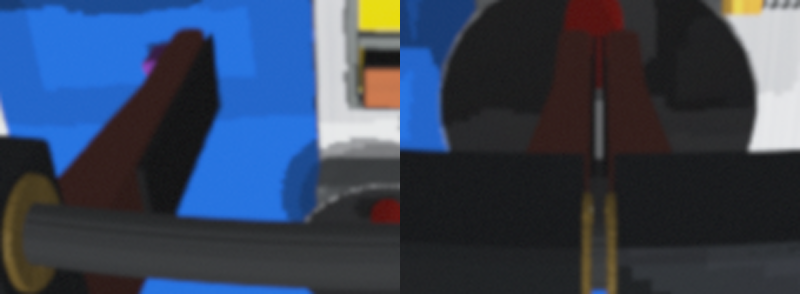

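```bash
python3 - <<'E'
from h import *
print([a for a in dir(manip) if a[0]!='_'], manip.tcp_to_grasp)
E
```

```text
['MotionError', 'camera_info', 'hand_in', 'snapshot', 'state', 'tcp_to_grasp'] 18.700000000000003
```

Request:
jog_arm:
  steps:
    - {"dx":0,"dy":0,"dz":-0.4,"rx":0,"ry":0,"rz":0,"fingers":0.5}
    - {"dx":0,"dy":0,"dz":-0.4,"rx":0,"ry":0,"rz":0,"fingers":0.5}
    - {"dx":0,"dy":0,"dz":-0.4,"rx":0,"ry":0,"rz":0,"fingers":0.5}
    - {"dx":0,"dy":0,"dz":-0.4,"rx":0,"ry":0,"rz":0,"fingers":0.5}
    - {"dx":0,"dy":0,"dz":-0.4,"rx":0,"ry":0,"rz":0,"fingers":0.5}

```text
t: 5.7
ee_pos: [589.2, -66.9, 77.0]
tcp_rot: [0.727, 0.687, -0.0, -0.0]
ft_force: [-0.3, -0.5, 0.4]
grip_width: 43.5
```

Request:
jog_arm:
  steps:
    - {"dx":0,"dy":0,"dz":0.4,"rx":0,"ry":0,"rz":0,"fingers":0.5}
    - {"dx":0,"dy":0,"dz":0.7,"rx":0,"ry":0,"rz":0,"fingers":0.5}
    - {"dx":0,"dy":0,"dz":1.0,"rx":0,"ry":0,"rz":0,"fingers":0.5}
    - {"dx":0,"dy":0,"dz":1.3,"rx":0,"ry":0,"rz":0,"fingers":0.5}
    - {"dx":0,"dy":0,"dz":1.4,"rx":0,"ry":0,"rz":0,"fingers":0.5}

```text
t: 6.32
ee_pos: [589.0, -66.9, 41.4]
tcp_rot: [0.727, 0.687, -0.0, -0.0]
ft_force: [0.3, -0.6, 0.2]
grip_width: 44.2
```

Request:
jog_arm:
  steps:
    - {"dx":0,"dy":0,"dz":0,"rx":0,"ry":0,"rz":0,"fingers":1}
    - {"dx":0,"dy":0,"dz":0,"rx":0,"ry":0,"rz":0,"fingers":1}
    - {"dx":0,"dy":0,"dz":0,"rx":0,"ry":0,"rz":0,"fingers":1}
    - {"dx":0,"dy":0,"dz":0,"rx":0,"ry":0,"rz":0,"fingers":1}
    - {"dx":0,"dy":0,"dz":0,"rx":0,"ry":0,"rz":0,"fingers":1}

```text
t: 6.95
ee_pos: [589.2, -67.0, 42.5]
tcp_rot: [0.727, 0.687, -0.0, -0.0]
ft_force: [-1.5, -0.8, 3.2]
grip_width: 15.7
```

```bash
python3 - <<'E'
from h import *
im,cam=grab("wrist")
s=manip.state(); e=s["ee_pos"][:2]-F(-5,-165); print(e,np.hypot(*e),np.degrees(np.arctan2(e[1],e[0])-YAW),s["ee_pos"],s["ft_force"],s["grip_width"])
im2,_=grab("side"); a=cv2.resize(im[180:285,210:350,::-1],(400,300)); b=cv2.resize(im2[190:280,250:370,::-1],(400,300),interpolation=cv2.INTER_CUBIC)
cv2.imwrite("pics/w6.png",np.hstack([a,b]))
E
```

```text
[ 2.41 37.5 ] 37.58023545631204 89.53760303512155 [589.18 -66.96  42.43] [-1.1  -0.04  3.44] 15.71398357628137
```

View pics/w6.png

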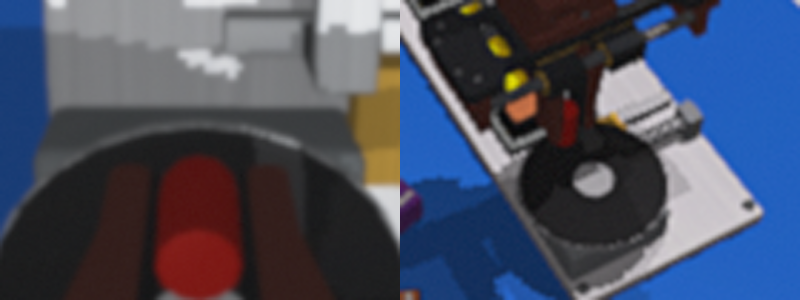

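```bash
python3 - <<'E'
from h import *
a=lambda d: np.array([np.sin(np.radians(d)),np.cos(np.radians(d))])*38/25
for k in range(5):
    s=89.5+72*k; print(s%360,[np.round(a(s+72/5*i)-a(s),2).tolist() for i in range(1,6)])
E
```

```text
89.5 [[-0.04, -0.38], [-0.18, -0.73], [-0.4, -1.04], [-0.69, -1.29], [-1.04, -1.45]]
161.5 [[-0.37, -0.07], [-0.75, -0.05], [-1.12, 0.06], [-1.44, 0.26], [-1.7, 0.54]]
233.5 [[-0.19, 0.33], [-0.28, 0.7], [-0.29, 1.08], [-0.2, 1.45], [-0.02, 1.79]]
305.5 [[0.26, 0.28], [0.58, 0.49], [0.94, 0.61], [1.32, 0.64], [1.69, 0.57]]
17.5 [[0.35, -0.16], [0.64, -0.4], [0.87, -0.71], [1.01, -1.06], [1.06, -1.44]]
```

Request:
jog_arm:
  squeeze: 20
  steps:
    - {"dx":-0.04,"dy":-0.38,"dz":0,"rx":0,"ry":0,"rz":0,"fingers":1}
    - {"dx":-0.18,"dy":-0.73,"dz":0,"rx":0,"ry":0,"rz":0,"fingers":1}
    - {"dx":-0.4,"dy":-1.04,"dz":0,"rx":0,"ry":0,"rz":0,"fingers":1}
    - {"dx":-0.69,"dy":-1.29,"dz":0,"rx":0,"ry":0,"rz":0,"fingers":1}
    - {"dx":-1.04,"dy":-1.45,"dz":0,"rx":0,"ry":0,"rz":0,"fingers":1}

```text
t: 7.68
ee_pos: [551.5, -91.5, 42.5]
tcp_rot: [0.727, 0.687, 0.0, 0.0]
ft_force: [3.5, 2.0, 1.9]
grip_width: 15.9
```

Request:
jog_arm:
  steps:
    - {"dx":-0.37,"dy":-0.07,"dz":0,"rx":0,"ry":0,"rz":0,"fingers":1}
    - {"dx":-0.75,"dy":-0.05,"dz":0,"rx":0,"ry":0,"rz":0,"fingers":1}
    - {"dx":-1.12,"dy":0.06,"dz":0,"rx":0,"ry":0,"rz":0,"fingers":1}
    - {"dx":-1.44,"dy":0.26,"dz":0,"rx":0,"ry":0,"rz":0,"fingers":1}
    - {"dx":-1.7,"dy":0.54,"dz":0,"rx":0,"ry":0,"rz":0,"fingers":1}

```text
t: 8.3
ee_pos: [562.4, -134.1, 42.4]
tcp_rot: [0.727, 0.687, -0.0, -0.001]
ft_force: [2.3, 6.2, 7.8]
grip_width: 15.7
```

Smooth, with low forces. Continuing the turn.

Request:
jog_arm:
  steps:
    - {"dx":-0.19,"dy":0.33,"dz":0,"rx":0,"ry":0,"rz":0,"fingers":1}
    - {"dx":-0.28,"dy":0.7,"dz":0,"rx":0,"ry":0,"rz":0,"fingers":1}
    - {"dx":-0.29,"dy":1.08,"dz":0,"rx":0,"ry":0,"rz":0,"fingers":1}
    - {"dx":-0.2,"dy":1.45,"dz":0,"rx":0,"ry":0,"rz":0,"fingers":1}
    - {"dx":-0.02,"dy":1.79,"dz":0,"rx":0,"ry":0,"rz":0,"fingers":1}

```text
t: 8.93
ee_pos: [605.8, -138.1, 42.3]
tcp_rot: [0.727, 0.687, -0.002, -0.001]
ft_force: [-4.8, 0.9, 10.0]
grip_width: 15.3
```

Request:
jog_arm:
  steps:
    - {"dx":0.26,"dy":0.28,"dz":0,"rx":0,"ry":0,"rz":0,"fingers":1}
    - {"dx":0.58,"dy":0.49,"dz":0,"rx":0,"ry":0,"rz":0,"fingers":1}
    - {"dx":0.94,"dy":0.61,"dz":0,"rx":0,"ry":0,"rz":0,"fingers":1}
    - {"dx":1.32,"dy":0.64,"dz":0,"rx":0,"ry":0,"rz":0,"fingers":1}
    - {"dx":1.69,"dy":0.57,"dz":0,"rx":0,"ry":0,"rz":0,"fingers":1}

```text
t: 9.55
ee_pos: [624.5, -97.6, 42.4]
tcp_rot: [0.727, 0.687, -0.001, 0.001]
ft_force: [0.7, -2.3, 5.6]
grip_width: 15.6
```

Request:
jog_arm:
  steps:
    - {"dx":0.35,"dy":-0.16,"dz":0,"rx":0,"ry":0,"rz":0,"fingers":1}
    - {"dx":0.64,"dy":-0.4,"dz":0,"rx":0,"ry":0,"rz":0,"fingers":1}
    - {"dx":0.87,"dy":-0.71,"dz":0,"rx":0,"ry":0,"rz":0,"fingers":1}
    - {"dx":1.01,"dy":-1.06,"dz":0,"rx":0,"ry":0,"rz":0,"fingers":1}
    - {"dx":1.06,"dy":-1.44,"dz":0,"rx":0,"ry":0,"rz":0,"fingers":1}

```text
t: 10.18
ee_pos: [589.5, -66.9, 42.4]
tcp_rot: [0.727, 0.687, 0.0, 0.0]
ft_force: [2.0, -2.3, 4.8]
grip_width: 15.5
```

Request:
jog_arm:
  steps:
    - {"dx":-0.04,"dy":-0.38,"dz":0,"rx":0,"ry":0,"rz":0,"fingers":1}
    - {"dx":-0.18,"dy":-0.73,"dz":0,"rx":0,"ry":0,"rz":0,"fingers":1}
    - {"dx":-0.4,"dy":-1.04,"dz":0,"rx":0,"ry":0,"rz":0,"fingers":1}
    - {"dx":-0.69,"dy":-1.29,"dz":0,"rx":0,"ry":0,"rz":0,"fingers":1}
    - {"dx":-1.04,"dy":-1.45,"dz":0,"rx":0,"ry":0,"rz":0,"fingers":1}

```text
t: 10.8
ee_pos: [551.7, -90.9, 42.4]
tcp_rot: [0.727, 0.687, 0.0, -0.0]
ft_force: [3.8, 1.3, 5.8]
grip_width: 15.2
```

Request:
jog_arm:
  steps:
    - {"dx":-0.37,"dy":-0.07,"dz":0,"rx":0,"ry":0,"rz":0,"fingers":1}
    - {"dx":-0.75,"dy":-0.05,"dz":0,"rx":0,"ry":0,"rz":0,"fingers":1}
    - {"dx":-1.12,"dy":0.06,"dz":0,"rx":0,"ry":0,"rz":0,"fingers":1}
    - {"dx":-1.44,"dy":0.26,"dz":0,"rx":0,"ry":0,"rz":0,"fingers":1}
    - {"dx":-1.7,"dy":0.54,"dz":0,"rx":0,"ry":0,"rz":0,"fingers":1}

```text
t: 11.42
ee_pos: [561.4, -133.1, 42.3]
tcp_rot: [0.727, 0.686, 0.0, -0.002]
ft_force: [-0.0, 6.0, 10.8]
grip_width: 15.2
```

Request:
jog_arm:
  steps:
    - {"dx":-0.19,"dy":0.33,"dz":0,"rx":0,"ry":0,"rz":0,"fingers":1}
    - {"dx":-0.28,"dy":0.7,"dz":0,"rx":0,"ry":0,"rz":0,"fingers":1}
    - {"dx":-0.29,"dy":1.08,"dz":0,"rx":0,"ry":0,"rz":0,"fingers":1}
    - {"dx":-0.2,"dy":1.45,"dz":0,"rx":0,"ry":0,"rz":0,"fingers":1}
    - {"dx":-0.02,"dy":1.79,"dz":0,"rx":0,"ry":0,"rz":0,"fingers":1}

```text
t: 12.05
ee_pos: [605.7, -138.0, 42.3]
tcp_rot: [0.727, 0.687, -0.001, -0.001]
ft_force: [-2.9, -1.6, 11.4]
grip_width: 15.9
```

Request:
jog_arm:
  steps:
    - {"dx":0.26,"dy":0.28,"dz":0,"rx":0,"ry":0,"rz":0,"fingers":1}
    - {"dx":0.58,"dy":0.49,"dz":0,"rx":0,"ry":0,"rz":0,"fingers":1}
    - {"dx":0.94,"dy":0.61,"dz":0,"rx":0,"ry":0,"rz":0,"fingers":1}
    - {"dx":1.32,"dy":0.64,"dz":0,"rx":0,"ry":0,"rz":0,"fingers":1}
    - {"dx":1.69,"dy":0.57,"dz":0,"rx":0,"ry":0,"rz":0,"fingers":1}

```text
t: 12.68
ee_pos: [624.3, -96.8, 42.4]
tcp_rot: [0.727, 0.687, -0.0, 0.0]
ft_force: [1.6, -3.2, 7.3]
grip_width: 15.3
```

Request:
jog_arm:
  steps:
    - {"dx":0.35,"dy":-0.16,"dz":0,"rx":0,"ry":0,"rz":0,"fingers":1}
    - {"dx":0.64,"dy":-0.4,"dz":0,"rx":0,"ry":0,"rz":0,"fingers":1}
    - {"dx":0.87,"dy":-0.71,"dz":0,"rx":0,"ry":0,"rz":0,"fingers":1}
    - {"dx":1.01,"dy":-1.06,"dz":0,"rx":0,"ry":0,"rz":0,"fingers":1}
    - {"dx":1.06,"dy":-1.44,"dz":0,"rx":0,"ry":0,"rz":0,"fingers":1}

```text
t: 13.3
ee_pos: [589.6, -66.9, 42.4]
tcp_rot: [0.727, 0.687, 0.0, -0.0]
ft_force: [2.8, -0.4, 6.5]
grip_width: 15.6
```

```bash
python3 - <<'E'
from h import *
im,cam=grab("wrist")
s=manip.state(); e=s["ee_pos"][:2]-F(-5,-165); print(e,np.hypot(*e),np.degrees(np.arctan2(e[1],e[0])-YAW),s["ee_pos"],s["ft_force"],s["grip_width"])
b=im[0:130,230:400,::-1]
cv2.imwrite("pics/w7.png",cv2.resize(b,(784,600),interpolation=cv2.INTER_CUBIC))
for nm,a in(("orange",(8,20)),("red",(172,3)),("green",(50,80))):
    for p,n,c in blobs(mask(im,*a,s=110,v=60),10): 
        if p[1]<130: print(nm,p,n,c[:,0].min(0),c[:,0].max(0),cast(cam,p,50))
E
```

```text
[ 0.92 37.55] 37.562164425039995 91.81192775604293 [587.69 -66.91  42.32] [ 0.48  0.92 10.07] 14.948784598705766
orange [79.27 41.96] 906 [64 18] [96 70] [[465.6   73.85  50.  ]]
```

View pics/w7.png

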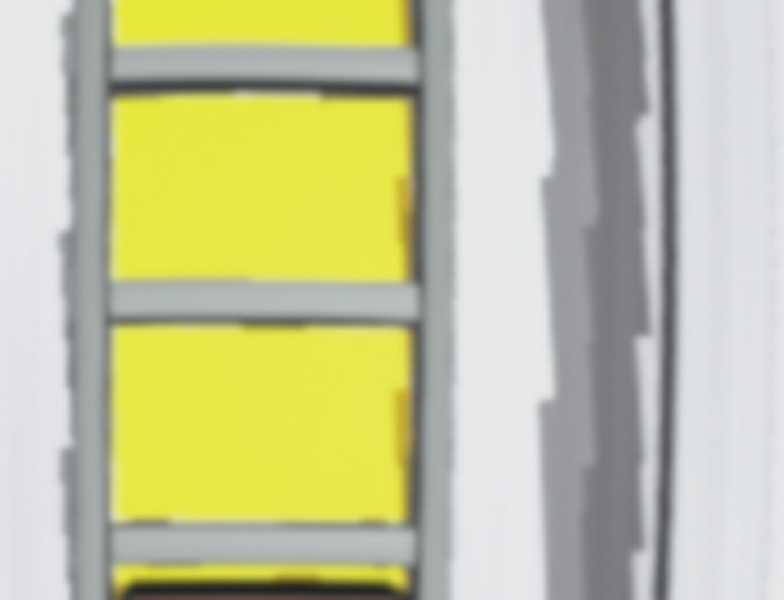

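```bash
cat >> h.py <<'E'
def marks(im,cam,z=45):
    Fi=lambda P:((P[:2]-O)@np.array([[np.cos(YAW),-np.sin(YAW)],[np.sin(YAW),np.cos(YAW)]]))
    for nm,a in(("orange",(10,20)),("red",(172,3)),("green",(50,80))):
        for p,n,c in blobs(mask(im,*a,s=120,v=70),15):
            q=Fi(cast(cam,p,z)[0])
            if q[1]>85 and q[0]>5 and abs(q[1]-120)<60:
                r=np.array([Fi(x) for x in cast(cam,c[:,0],z)]); far=r[r[:,1]>r[:,1].max()-3]; near=r[r[:,1]<r[:,1].min()+3]
                print(nm,p,n,"fix",q,"min",r.min(0),"max",r.max(0),"tip+y x",far[:,0].mean(),"tip-y x",near[:,0].mean())
E
python3 - <<'E'
from h import *
im=cv2.imread("pics/w1.png")[:,:,::-1].copy(); c=manip.camera_info("wrist")
T=np.eye(4);T[:3,:3]=R.from_quat([.7245,.6893,0,0]).as_matrix();T[:3,3]=[600.91,83.13,170.57]
marks(im,dict(K=c["mtx"],T=T@c["hand_eye"],fish=True))
t=cv2.imread("pics/top0.png")[:,:,::-1].copy(); c=manip.camera_info("top"); marks(t,dict(K=c["mtx"],T=c["world_from_camera"],fish=False))
E
```

```text
orange [310.45 100.4 ] 141 fix [ 28.71 108.59] min [24.3  99.89] max [ 33.34 123.08] tip+y x 29.313450562112617 tip-y x 28.403870811269226
red [300.47  70.75] 109 fix [ 18.52 138.12] min [ 13.13 125.79] max [ 23.96 143.04] tip+y x 18.511934366733602 tip-y x 18.16199141645689
green [345.46  72.64] 114 fix [ 63.33 138.07] min [ 57.73 126.49] max [ 69.   143.69] tip+y x 63.68404157571867 tip-y x 63.552093329914946
```

Request:
jog_arm:
  steps:
    - {"dx":0,"dy":0,"dz":0,"rx":0,"ry":0,"rz":0,"fingers":0.5}
    - {"dx":0,"dy":0,"dz":0,"rx":0,"ry":0,"rz":0,"fingers":0.5}
    - {"dx":0,"dy":0,"dz":0,"rx":0,"ry":0,"rz":0,"fingers":0.5}
    - {"dx":0,"dy":0,"dz":-1.5,"rx":0,"ry":0,"rz":0,"fingers":0.5}
    - {"dx":0,"dy":0,"dz":-3.1,"rx":0,"ry":0,"rz":0,"fingers":0.5}

```text
t: 13.98
ee_pos: [588.6, -67.2, 119.4]
tcp_rot: [0.727, 0.687, -0.001, -0.001]
ft_force: [0.6, -0.6, 0.9]
grip_width: 44.1
```

Request:
jog_arm:
  steps:
    - {"dx":2,"dy":1.2,"dz":0,"rx":0,"ry":0,"rz":0,"fingers":0.5}
    - {"dx":4,"dy":2.4,"dz":0,"rx":0,"ry":0,"rz":0,"fingers":0.5}
    - {"dx":5.5,"dy":2.7,"dz":0,"rx":0,"ry":0,"rz":0,"fingers":0.5}
    - {"dx":5.5,"dy":2.7,"dz":0,"rx":0,"ry":0,"rz":0,"fingers":0.5}
    - {"dx":5.5,"dy":2.7,"dz":0,"rx":0,"ry":0,"rz":0,"fingers":0.5}

```text
t: 14.6
ee_pos: [664.3, 65.4, 119.1]
tcp_rot: [0.727, 0.687, -0.001, -0.0]
ft_force: [0.4, -0.1, -0.2]
grip_width: 44.0
```

```bash
python3 - <<'E'
from h import *
im,cam=grab("wrist"); print(manip.state()["ee_pos"],manip.state()["grip_width"])
marks(im,cam)
p=proj(cam,np.r_[F(45,125),45])[0].astype(int); print(p)
x0=max(p[0]-60,0);y0=max(p[1]-45,0); print(x0,y0)
cv2.imwrite("pics/w8.png",cv2.resize(im[y0:y0+90,x0:x0+120,::-1],(800,600),interpolation=cv2.INTER_CUBIC))
E
```

```text
[664.29  64.94 119.26] 43.95335013961537
orange [275.71  81.76] 224 fix [ 59.77 109.59] min [ 55.05 100.12] max [ 64.13 124.64] tip+y x 60.18577155350384 tip-y x 59.68834055452623
red [223.26  49.35] 174 fix [ 16.27 138.47] min [ 10.1  125.81] max [ 21.95 144.77] tip+y x 16.45636673113732 tip-y x 16.020578659566556
green [277.46  47.04] 163 fix [ 61.23 139.18] min [ 55.92 126.34] max [ 66.6  144.45] tip+y x 61.26352479350688 tip-y x 61.31533636221251
[257  63]
197 18
```

View pics/w8.png

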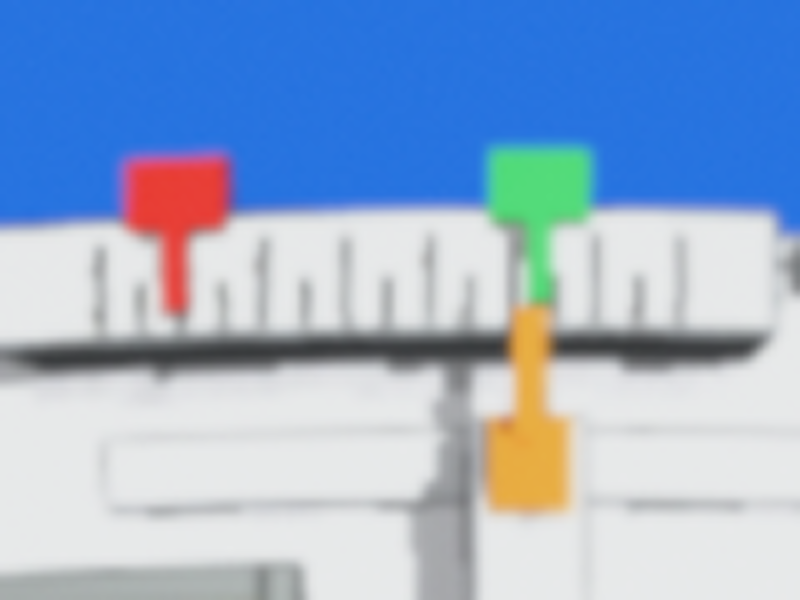

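```bash
python3 - <<'E'
from h import *
to([587.9,-66.9,119])
a=lambda d: np.array([np.sin(np.radians(d)),np.cos(np.radians(d))])*38/25
print([np.round(a(91.5+i)-a(91.5),2).tolist() for i in (7,14,20,26)])
E
```

```text
d [-5.44 -2.75  0.02] r [-0.01  0.   -0.01] | tcp [664.29  64.94 119.26] t 14.65 F [ 0.41 -0.09  0.1 ] w 43.95335013961537
[[-0.02, -0.18], [-0.05, -0.37], [-0.11, -0.52], [-0.17, -0.66]]
```

Request:
jog_arm:
  steps:
    - {"dx":-1.5,"dy":-1.2,"dz":0,"rx":0,"ry":0,"rz":0,"fingers":0.5}
    - {"dx":-3.5,"dy":-2.4,"dz":0,"rx":0,"ry":0,"rz":0,"fingers":0.5}
    - {"dx":-5.44,"dy":-2.75,"dz":0,"rx":0,"ry":0,"rz":0,"fingers":0.5}
    - {"dx":-5.44,"dy":-2.75,"dz":0,"rx":0,"ry":0,"rz":0,"fingers":0.5}
    - {"dx":-5.44,"dy":-2.75,"dz":0,"rx":0,"ry":0,"rz":0,"fingers":0.5}

```text
t: 15.28
ee_pos: [588.5, -66.6, 119.9]
tcp_rot: [0.728, 0.686, 0.0, -0.0]
ft_force: [0.4, -0.0, 0.1]
grip_width: 44.0
```

Request:
jog_arm:
  steps:
    - {"dx":0,"dy":0,"dz":1.2,"rx":0,"ry":0,"rz":0,"fingers":0.5}
    - {"dx":0,"dy":0,"dz":2.2,"rx":0,"ry":0,"rz":0,"fingers":0.5}
    - {"dx":0,"dy":0,"dz":3.08,"rx":0,"ry":0,"rz":0,"fingers":0.5}
    - {"dx":0,"dy":0,"dz":3.08,"rx":0,"ry":0,"rz":0,"fingers":0.5}
    - {"dx":0,"dy":0,"dz":3.08,"rx":0,"ry":0,"rz":0,"fingers":1}

```text
t: 15.9
ee_pos: [589.4, -65.4, 43.3]
tcp_rot: [0.727, 0.687, 0.0, 0.0]
ft_force: [-0.5, 0.1, -0.0]
grip_width: 36.9
```

Request:
jog_arm:
  steps:
    - {"dx":0,"dy":0,"dz":0,"rx":0,"ry":0,"rz":0,"fingers":1}
    - {"dx":0,"dy":0,"dz":0,"rx":0,"ry":0,"rz":0,"fingers":1}
    - {"dx":0,"dy":0,"dz":0,"rx":0,"ry":0,"rz":0,"fingers":1}
    - {"dx":0,"dy":0,"dz":0,"rx":0,"ry":0,"rz":0,"fingers":1}
    - {"dx":0,"dy":0,"dz":0,"rx":0,"ry":0,"rz":0,"fingers":1}

```text
t: 16.52
ee_pos: [588.9, -66.0, 43.4]
tcp_rot: [0.727, 0.687, 0.0, 0.0]
ft_force: [-1.5, 0.4, 5.6]
grip_width: 15.9
```

Request:
jog_arm:
  steps:
    - {"dx":-0.02,"dy":-0.18,"dz":0,"rx":0,"ry":0,"rz":0,"fingers":1}
    - {"dx":-0.05,"dy":-0.37,"dz":0,"rx":0,"ry":0,"rz":0,"fingers":1}
    - {"dx":-0.11,"dy":-0.52,"dz":0,"rx":0,"ry":0,"rz":0,"fingers":1}
    - {"dx":-0.17,"dy":-0.66,"dz":0,"rx":0,"ry":0,"rz":0,"fingers":1}
    - {"dx":-0.17,"dy":-0.66,"dz":0,"rx":0,"ry":0,"rz":0,"fingers":1}

```text
t: 17.15
ee_pos: [572.0, -69.1, 43.4]
tcp_rot: [0.727, 0.687, 0.0, 0.0]
ft_force: [-0.0, 2.1, 7.8]
grip_width: 15.3
```

Request:
jog_arm:
  steps:
    - {"dx":0,"dy":0,"dz":0,"rx":0,"ry":0,"rz":0,"fingers":1}
    - {"dx":0,"dy":0,"dz":0,"rx":0,"ry":0,"rz":0,"fingers":0.5}
    - {"dx":0,"dy":0,"dz":0,"rx":0,"ry":0,"rz":0,"fingers":0.5}
    - {"dx":0,"dy":0,"dz":0,"rx":0,"ry":0,"rz":0,"fingers":0.5}
    - {"dx":0,"dy":0,"dz":-1.5,"rx":0,"ry":0,"rz":0,"fingers":0.5}

```text
t: 17.77
ee_pos: [569.0, -68.7, 77.8]
tcp_rot: [0.727, 0.687, -0.002, -0.003]
ft_force: [0.4, 0.1, 0.3]
grip_width: 43.9
```

Request:
jog_arm:
  steps:
    - {"dx":0,"dy":0,"dz":-1.6,"rx":0,"ry":0,"rz":0,"fingers":0.5}
    - {"dx":2,"dy":1.5,"dz":-1.6,"rx":0,"ry":0,"rz":0,"fingers":0.5}
    - {"dx":4,"dy":3,"dz":-1.6,"rx":0,"ry":0,"rz":0,"fingers":0.5}
    - {"dx":5.6,"dy":3.4,"dz":-1.6,"rx":0,"ry":0,"rz":0,"fingers":0.5}
    - {"dx":5.6,"dy":3.4,"dz":-1.6,"rx":0,"ry":0,"rz":0,"fingers":0.5}

```text
t: 18.4
ee_pos: [665.3, 68.5, 119.6]
tcp_rot: [0.726, 0.688, 0.0, -0.0]
ft_force: [-0.5, 0.3, 0.5]
grip_width: 44.2
```

Request:
jog_arm:
  steps:
    - {"dx":0,"dy":0,"dz":0,"rx":0,"ry":0,"rz":0,"fingers":0}
    - {"dx":0,"dy":0,"dz":0,"rx":0,"ry":0,"rz":0,"fingers":0}
    - {"dx":0,"dy":0,"dz":0,"rx":0,"ry":0,"rz":0,"fingers":0}
    - {"dx":0,"dy":0,"dz":0,"rx":0,"ry":0,"rz":0,"fingers":0}
    - {"dx":0,"dy":0,"dz":0,"rx":0,"ry":0,"rz":0,"fingers":0}

```text
t: 19.02
ee_pos: [664.8, 65.3, 120.3]
tcp_rot: [0.727, 0.687, -0.0, 0.0]
ft_force: [-0.5, -0.0, -0.3]
grip_width: 87.2
```

```bash
python3 - <<'E'
from h import *
im,cam=grab("wrist","w9"); to([600,60,119]); print(cam["T"])
marks(im,cam)
E
```

```text
d [-0.37 -2.57  0.05] r [ 0.    0.   -0.01] | tcp [664.78  65.48 120.28] t 19.075 F [ 0.55  0.04 -0.14] w 87.55501230987632
[[  1.     0.05   0.02 669.78]
 [ -0.06   0.95   0.3  150.06]
 [ -0.    -0.3    0.95 319.75]
 [  0.     0.     0.     1.  ]]
orange [276.23  81.94] 210 fix [ 60.91 109.51] min [ 56.55 100.14] max [ 64.86 123.93] tip+y x 60.98929752933945 tip-y x 60.69876276198056
red [222.26  49.71] 173 fix [ 15.96 138.44] min [  9.77 125.98] max [ 21.67 144.6 ] tip+y x 16.158825025202546 tip-y x 15.812384707435063
green [276.49  47.23] 163 fix [ 61.17 139.22] min [ 55.81 126.49] max [ 66.55 144.68] tip+y x 61.18400466669024 tip-y x 61.162160005578016
```

```bash
python3 - <<'E'
from h import *
to(np.r_[F(-40,-84),150])
E
```

```text
d [-3.73 -4.13 -1.19] r [ 0.    0.   -0.01] | tcp [664.78  65.48 120.28] t 19.075 F [ 0.55  0.04 -0.14] w 87.55501230987632
```

Request:
jog_arm:
  steps:
    - {"dx":-1.2,"dy":-1.4,"dz":-1.2,"rx":0,"ry":0,"rz":0,"fingers":0}
    - {"dx":-2.4,"dy":-2.8,"dz":-1.2,"rx":0,"ry":0,"rz":0,"fingers":0}
    - {"dx":-3.73,"dy":-4.13,"dz":-1.2,"rx":0,"ry":0,"rz":0,"fingers":0}
    - {"dx":-3.73,"dy":-4.13,"dz":-1.2,"rx":0,"ry":0,"rz":0,"fingers":0}
    - {"dx":-3.73,"dy":-4.13,"dz":-1.2,"rx":0,"ry":0,"rz":0,"fingers":0}

```text
t: 19.7
ee_pos: [557.3, -21.4, 150.6]
tcp_rot: [0.727, 0.687, 0.001, 0.0]
ft_force: [1.0, -0.0, -0.1]
grip_width: 87.9
```

Request:
jog_arm:
  steps:
    - {"dx":0,"dy":0,"dz":0,"rx":0,"ry":0,"rz":0,"fingers":0}
    - {"dx":0,"dy":0,"dz":0,"rx":0,"ry":0,"rz":0,"fingers":0}
    - {"dx":0,"dy":0,"dz":0,"rx":0,"ry":0,"rz":0,"fingers":0}
    - {"dx":0,"dy":0,"dz":0,"rx":0,"ry":0,"rz":0,"fingers":0}
    - {"dx":0,"dy":0,"dz":0,"rx":0,"ry":0,"rz":0,"fingers":0}

```text
t: 20.32
ee_pos: [556.5, -21.4, 150.1]
tcp_rot: [0.727, 0.687, -0.0, -0.0]
ft_force: [-0.6, -0.6, -0.8]
grip_width: 87.5
```

```bash
cat >> h.py <<'E'
def tops(im,cam,z,amin=150):
    "module top faces: copper joined across its white stripe"
    m=mask(im,4,18,s=100,v=50); m=cv2.morphologyEx(m,cv2.MORPH_CLOSE,np.ones((11,11),np.uint8))
    return [(p,n,*rect(cam,c,z)) for p,n,c in blobs(m,amin)]
E
python3 - <<'E'
from h import *
im,cam=grab("wrist","w10"); print(cam["T"][:3,3])
for t in tops(im,cam,26): print("sp",*t)
for t in tops(im,cam,38): print("seat",*t)
for p,n,c in blobs(mask(im,24,35,s=130,v=80),200): print("yel",p,n,*rect(cam,c,14))
E
```

```text
[561.43  63.27 349.63]
sp [117.67 416.2 ] 269 [ 227.64 -444.38] [134.81  33.5 ] 0.2764874369354793
sp [ 20.44 304.26] 644 [ 118.26 -187.15] [231.5   35.22] 0.5432535036543289
sp [533.82 302.29] 958 [ 954.34 -237.04] [251.19  44.7 ] -0.5036503008740336
sp [164.62 275.15] 1408 [ 406.43 -129.56] [135.61  28.93] 0.9683251060367022
sp [394.71 282.17] 1157 [ 683.15 -150.73] [137.37  31.68] -0.9050742311989932
sp [319.36 175.06] 876 [598.08 -14.27] [40.32 23.28] -0.05150460337575069
sp [169.06  94.92] 736 [449.86  79.16] [37.67 22.5 ] -1.264348577267378
sp [322.3   28.55] 889 [607.72 134.8 ] [38.69 23.56] -0.059744423788456125
seat [117.67 416.2 ] 269 [ 240.02 -425.56] [129.81  32.26] 0.27648727048791133
seat [ 20.44 304.26] 644 [ 134.69 -177.87] [222.92  33.92] 0.5432535036543289
seat [533.82 302.29] 958 [ 939.77 -225.9 ] [241.88  43.04] -0.5036503674530604
seat [164.62 275.15] 1408 [ 412.18 -122.41] [130.58  27.86] 0.9683244402464295
seat [394.71 282.17] 1157 [ 678.64 -142.79] [132.28  30.51] -0.9050744975151019
seat [319.36 175.06] 876 [596.72 -11.39] [38.83 22.41] -0.05151112812042147
seat [169.06  94.92] 736 [453.99  78.57] [36.28 21.67] -1.2643484108198098
seat [322.3   28.55] 889 [606.   132.15] [37.26 22.68] -0.059744157472346515
yel [385.79 224.8 ] 297 [676.04 -77.91] [31.08 18.47] 1.4899443539967452
yel [318.65 136.88] 1130 [599.99  23.43] [43.89 28.71] -0.0640540842224766
yel [319.23 102.02] 1150 [601.92  60.09] [43.68 28.23] -0.06291851233366685
yel [319.76  67.29] 1154 [604.47  96.12] [43.09 28.66] -0.05177558001666682
```

View pics/w10.png

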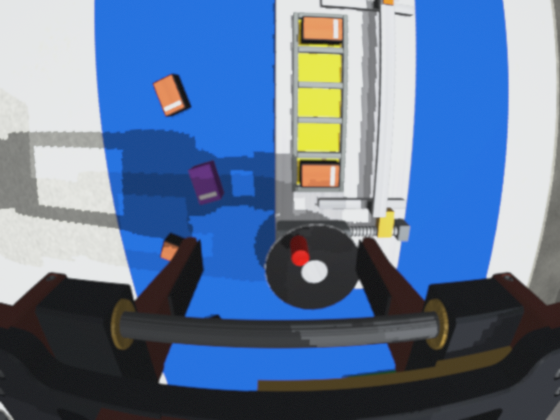

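```bash
sed -i 's/^YAW=.*/YAW=-0.060; O=np.array([601.5,60.])/' h.py; python3 - <<'E'
from h import *
to([449.9,79.2,80],-1.264+np.pi/2)
E
```

```text
d [ 3.78 -4.48  2.81] r [-0.    0.    6.92] | tcp [556.44 -21.48 150.18] t 20.375 F [ 0.24 -0.24 -0.27] w 87.8118405347619
```

Request:
jog_arm:
  steps:
    - {"dx":1.2,"dy":-1.5,"dz":0.5,"rx":0,"ry":0,"rz":1,"fingers":0}
    - {"dx":2.5,"dy":-3,"dz":1.2,"rx":0,"ry":0,"rz":2,"fingers":0}
    - {"dx":3.78,"dy":-4.48,"dz":2,"rx":0,"ry":0,"rz":3,"fingers":0}
    - {"dx":3.78,"dy":-4.48,"dz":2.8,"rx":0,"ry":0,"rz":4,"fingers":0}
    - {"dx":3.78,"dy":-4.48,"dz":2.8,"rx":0,"ry":0,"rz":5,"fingers":0}

```text
t: 21.0
ee_pos: [448.2, 79.6, 79.1]
tcp_rot: [0.95, 0.313, -0.001, -0.0]
ft_force: [0.4, 0.4, -0.6]
grip_width: 87.8
```

Request:
jog_arm:
  steps:
    - {"dx":0,"dy":0,"dz":0,"rx":0,"ry":0,"rz":1,"fingers":0}
    - {"dx":0,"dy":0,"dz":0,"rx":0,"ry":0,"rz":1.92,"fingers":0}
    - {"dx":0,"dy":0,"dz":0,"rx":0,"ry":0,"rz":1.92,"fingers":0}
    - {"dx":0,"dy":0,"dz":0,"rx":0,"ry":0,"rz":1.92,"fingers":0}
    - {"dx":0,"dy":0,"dz":0,"rx":0,"ry":0,"rz":1.92,"fingers":0}

```text
t: 21.62
ee_pos: [450.0, 79.2, 80.2]
tcp_rot: [0.988, 0.153, -0.0, 0.0]
ft_force: [0.1, 0.3, 0.2]
grip_width: 87.8
```

```bash
cat >> h.py <<'E'
def near(ctr,z,amin=400):
    im,cam=grab("wrist")
    r=[t for t in tops(im,cam,z,amin) if np.hypot(*(t[2]-ctr))<40]
    for t in r: print("near",*t)
    return min(r,key=lambda t:abs(t[3][0]-39)+abs(t[3][1]-24)) if r else None
E
python3 - <<'E'
from h import *
t=near([449.9,79.2],26)
to([*t[2],20],t[4]+np.pi/2)
E
```

```text
near [279.38 204.69] 1156 [449.28  79.62] [37.11 22.57] -1.2636368141765404
d [-0.02 -0.03  2.41] r [0. 0. 0.] | tcp [449.96  79.17  80.22] t 21.675 F [-0.37  1.33  0.22] w 87.8358783912359
```

Request:
jog_arm:
  steps:
    - {"dx":0,"dy":0,"dz":1.5,"rx":0,"ry":0,"rz":0,"fingers":0}
    - {"dx":0,"dy":0,"dz":3,"rx":0,"ry":0,"rz":0,"fingers":0}
    - {"dx":0,"dy":0,"dz":4,"rx":0,"ry":0,"rz":0,"fingers":0}
    - {"dx":0,"dy":0,"dz":4.08,"rx":0,"ry":0,"rz":0,"fingers":0}
    - {"dx":0,"dy":0,"dz":4.08,"rx":0,"ry":0,"rz":0,"fingers":0}

```text
t: 22.3
ee_pos: [450.4, 79.2, -21.4]
tcp_rot: [0.988, 0.153, 0.0, 0.0]
ft_force: [0.5, 0.4, 0.2]
grip_width: 88.0
```

Request:
jog_arm:
  steps:
    - {"dx":0,"dy":0,"dz":0.04,"rx":0,"ry":0,"rz":0,"fingers":0}
    - {"dx":0,"dy":0,"dz":0.08,"rx":0,"ry":0,"rz":0,"fingers":0}
    - {"dx":0,"dy":0,"dz":0.12,"rx":0,"ry":0,"rz":0,"fingers":0}
    - {"dx":0,"dy":0,"dz":0.16,"rx":0,"ry":0,"rz":0,"fingers":0}
    - {"dx":0,"dy":0,"dz":0.2,"rx":0,"ry":0,"rz":0,"fingers":0}

```text
t: 22.92
ee_pos: [450.0, 79.2, -26.8]
tcp_rot: [0.988, 0.153, -0.0, 0.0]
ft_force: [0.2, 1.2, -1.9]
grip_width: 88.0
```

Request:
jog_arm:
  steps:
    - {"dx":0,"dy":0,"dz":0.03,"rx":0,"ry":0,"rz":0,"fingers":0}
    - {"dx":0,"dy":0,"dz":0.06,"rx":0,"ry":0,"rz":0,"fingers":0}
    - {"dx":0,"dy":0,"dz":0.08,"rx":0,"ry":0,"rz":0,"fingers":0}
    - {"dx":0,"dy":0,"dz":0.08,"rx":0,"ry":0,"rz":0,"fingers":0}
    - {"dx":0,"dy":0,"dz":0.08,"rx":0,"ry":0,"rz":0,"fingers":0}

```text
t: 23.55
ee_pos: [450.0, 79.2, -28.8]
tcp_rot: [0.988, 0.153, -0.0, 0.0]
ft_force: [0.0, -0.5, -0.3]
grip_width: 88.0
```

Request:
jog_arm:
  steps:
    - {"dx":0,"dy":0,"dz":0.03,"rx":0,"ry":0,"rz":0,"fingers":0}
    - {"dx":0,"dy":0,"dz":0.06,"rx":0,"ry":0,"rz":0,"fingers":0}
    - {"dx":0,"dy":0,"dz":0.06,"rx":0,"ry":0,"rz":0,"fingers":0}
    - {"dx":0,"dy":0,"dz":0.06,"rx":0,"ry":0,"rz":0,"fingers":0}
    - {"dx":0,"dy":0,"dz":0.06,"rx":0,"ry":0,"rz":0,"fingers":0}

```text
t: 24.18
ee_pos: [450.0, 79.2, -30.3]
tcp_rot: [0.988, 0.153, -0.0, 0.0]
ft_force: [0.0, 0.5, 0.1]
grip_width: 87.8
```

Request:
jog_arm:
  steps:
    - {"dx":0,"dy":0,"dz":0.03,"rx":0,"ry":0,"rz":0,"fingers":0}
    - {"dx":0,"dy":0,"dz":0.06,"rx":0,"ry":0,"rz":0,"fingers":0}
    - {"dx":0,"dy":0,"dz":0.06,"rx":0,"ry":0,"rz":0,"fingers":0}
    - {"dx":0,"dy":0,"dz":0.06,"rx":0,"ry":0,"rz":0,"fingers":0}
    - {"dx":0,"dy":0,"dz":0.06,"rx":0,"ry":0,"rz":0,"fingers":0}

```text
t: 24.8
ee_pos: [450.0, 79.2, -31.8]
tcp_rot: [0.988, 0.153, -0.0, 0.0]
ft_force: [0.1, 0.3, 0.9]
grip_width: 87.7
```

Request:
jog_arm:
  steps:
    - {"dx":0,"dy":0,"dz":0.03,"rx":0,"ry":0,"rz":0,"fingers":0}
    - {"dx":0,"dy":0,"dz":0.06,"rx":0,"ry":0,"rz":0,"fingers":0}
    - {"dx":0,"dy":0,"dz":0.06,"rx":0,"ry":0,"rz":0,"fingers":0}
    - {"dx":0,"dy":0,"dz":0.06,"rx":0,"ry":0,"rz":0,"fingers":0}
    - {"dx":0,"dy":0,"dz":0.06,"rx":0,"ry":0,"rz":0,"fingers":0}

```text
t: 25.42
ee_pos: [450.0, 79.2, -33.3]
tcp_rot: [0.988, 0.153, -0.0, 0.0]
ft_force: [0.5, -0.6, 0.6]
grip_width: 87.7
```

Request:
jog_arm:
  steps:
    - {"dx":0,"dy":0,"dz":0.03,"rx":0,"ry":0,"rz":0,"fingers":0}
    - {"dx":0,"dy":0,"dz":0.05,"rx":0,"ry":0,"rz":0,"fingers":0}
    - {"dx":0,"dy":0,"dz":0.05,"rx":0,"ry":0,"rz":0,"fingers":0}
    - {"dx":0,"dy":0,"dz":0.05,"rx":0,"ry":0,"rz":0,"fingers":0}
    - {"dx":0,"dy":0,"dz":0.05,"rx":0,"ry":0,"rz":0,"fingers":0}

```text
t: 26.05
ee_pos: [450.0, 79.2, -34.4]
tcp_rot: [0.988, 0.153, 0.0, 0.0]
ft_force: [-1.3, 0.3, 4.5]
grip_width: 87.5
```

Request:
jog_arm:
  squeeze: 30
  steps:
    - {"dx":0,"dy":0,"dz":-0.48,"rx":0,"ry":0,"rz":0,"fingers":0}
    - {"dx":0,"dy":0,"dz":-0.48,"rx":0,"ry":0,"rz":0,"fingers":1}
    - {"dx":0,"dy":0,"dz":-0.48,"rx":0,"ry":0,"rz":0,"fingers":1}
    - {"dx":0,"dy":0,"dz":-0.48,"rx":0,"ry":0,"rz":0,"fingers":1}
    - {"dx":0,"dy":0,"dz":-0.48,"rx":0,"ry":0,"rz":0,"fingers":1}

```text
t: 26.68
ee_pos: [449.8, 79.1, -22.7]
tcp_rot: [0.988, 0.153, -0.0, 0.0]
ft_force: [-0.5, -0.4, -0.5]
grip_width: 51.2
```

Request:
jog_arm:
  steps:
    - {"dx":0,"dy":0,"dz":0,"rx":0,"ry":0,"rz":0,"fingers":1}
    - {"dx":0,"dy":0,"dz":0,"rx":0,"ry":0,"rz":0,"fingers":1}
    - {"dx":0,"dy":0,"dz":0,"rx":0,"ry":0,"rz":0,"fingers":1}
    - {"dx":0,"dy":0,"dz":0,"rx":0,"ry":0,"rz":0,"fingers":1}
    - {"dx":0,"dy":0,"dz":0,"rx":0,"ry":0,"rz":0,"fingers":1}

```text
t: 27.3
ee_pos: [449.9, 79.2, -22.6]
tcp_rot: [0.988, 0.153, -0.0, 0.0]
ft_force: [-0.4, -0.3, -1.0]
grip_width: 40.1
```

```bash
python3 - <<'E'
from h import *
t=near([449.9,79.2],26)
to([*t[2],-22.7],t[4]+np.pi/2)
to(np.r_[F(0,36),40])
E
```

```text
near [278.81 272.13] 4976 [440.08  77.11] [83.35 49.97] -1.2647385306299928
d [-0.4  -0.04  0.01] r [0. 0. 0.] | tcp [449.96  79.17 -22.54] t 27.35 F [ 0.58 -0.16 -1.31] w 39.96420934487134
d [ 6.06  1.21 -2.5 ] r [ 0.   0.  -6.9] | tcp [449.96  79.17 -22.54] t 27.35 F [ 0.58 -0.16 -1.31] w 39.96420934487134
```

Request:
jog_arm:
  steps:
    - {"dx":0,"dy":0,"dz":-1,"rx":0,"ry":0,"rz":0,"fingers":1}
    - {"dx":1,"dy":0.2,"dz":-2.5,"rx":0,"ry":0,"rz":-0.9,"fingers":1}
    - {"dx":2.5,"dy":0.5,"dz":-2.5,"rx":0,"ry":0,"rz":-1.8,"fingers":1}
    - {"dx":4,"dy":0.8,"dz":-2.5,"rx":0,"ry":0,"rz":-2.7,"fingers":1}
    - {"dx":5.2,"dy":1.1,"dz":-2.5,"rx":0,"ry":0,"rz":-3.6,"fingers":1}

```text
t: 27.98
ee_pos: [583.8, 92.4, 40.1]
tcp_rot: [0.892, 0.453, 0.0, 0.0]
ft_force: [0.4, 0.2, -0.2]
grip_width: 39.5
```

```bash
python3 - <<'E'
from h import *
to(np.r_[F(0,36),40])
E
```

```text
d [0.58 0.56 0.01] r [ 0.   -0.   -3.27] | tcp [583.8   92.37  40.14] t 27.975 F [ 0.43  0.2  -0.16] w 39.48855262490868
```

Request:
jog_arm:
  steps:
    - {"dx":0.3,"dy":0.3,"dz":0,"rx":0,"ry":0,"rz":-1,"fingers":1}
    - {"dx":0.58,"dy":0.56,"dz":0,"rx":0,"ry":0,"rz":-2,"fingers":1}
    - {"dx":0.58,"dy":0.56,"dz":0,"rx":0,"ry":0,"rz":-3.2,"fingers":1}
    - {"dx":0.58,"dy":0.56,"dz":0,"rx":0,"ry":0,"rz":-3.3,"fingers":1}
    - {"dx":0.58,"dy":0.56,"dz":0,"rx":0,"ry":0,"rz":-3.3,"fingers":1}

```text
t: 28.6
ee_pos: [601.8, 95.5, 39.7]
tcp_rot: [0.728, 0.685, -0.0, -0.0]
ft_force: [0.8, 0.4, -1.4]
grip_width: 40.0
```

Request:
jog_arm:
  steps:
    - {"dx":0,"dy":0,"dz":0,"rx":0,"ry":0,"rz":0,"fingers":1}
    - {"dx":0,"dy":0,"dz":0,"rx":0,"ry":0,"rz":0,"fingers":1}
    - {"dx":0,"dy":0,"dz":0,"rx":0,"ry":0,"rz":0,"fingers":1}
    - {"dx":0,"dy":0,"dz":0,"rx":0,"ry":0,"rz":0,"fingers":1}
    - {"dx":0,"dy":0,"dz":0,"rx":0,"ry":0,"rz":0,"fingers":1}

```text
t: 29.22
ee_pos: [602.1, 95.5, 39.9]
tcp_rot: [0.728, 0.685, -0.0, 0.0]
ft_force: [-0.6, -0.4, -0.2]
grip_width: 39.8
```

```bash
python3 - <<'E'
from h import *
im,cam=grab("wrist","w11"); s=manip.state()
to(np.r_[F(0,36),40])
for p,n,c in blobs(mask(im,24,35,s=130,v=80),150): print("yel",p,n,*rect(cam,c,14))
for t in tops(im,cam,s["ee_pos"][2]+24.5+24,500): print("held",*t)
E
```

```text
d [ 0.02  0.06 -0.  ] r [-0.  0. -0.] | tcp [602.1   95.49  39.95] t 29.275 F [-0.32 -1.   -1.47] w 40.06177995131493
yel [281.4  300.37] 1265 [599.32  20.75] [44.3  24.13] -0.06066374699675148
yel [281.68 215.4 ] 1648 [603.86  96.85] [43.63 21.35] -0.06024389965090027
held [533.81 303.08] 912 [792.57  42.86] [118.17  20.49] -0.649738002470329
held [ 25.07 301.65] 862 [407.29  63.44] [118.85  18.75] 0.4282722892489712
held [280.18 271.74] 4892 [601.37  86.22] [83.43 49.97] -0.05930074115084949
held [281.85 175.89] 2042 [606.27 144.41] [28.27 16.73] -0.05958450096499668
held [60.01 71.27] 1017 [491.19 211.88] [26.34 15.71] -0.3105717210545329
```

Request:
jog_arm:
  steps:
    - {"dx":0.02,"dy":0.06,"dz":0.6,"rx":0,"ry":0,"rz":0,"fingers":1}
    - {"dx":0.02,"dy":0.06,"dz":1.2,"rx":0,"ry":0,"rz":0,"fingers":1}
    - {"dx":0.02,"dy":0.06,"dz":1.5,"rx":0,"ry":0,"rz":0,"fingers":1}
    - {"dx":0.02,"dy":0.06,"dz":1.65,"rx":0,"ry":0,"rz":0,"fingers":1}
    - {"dx":0.02,"dy":0.06,"dz":1.8,"rx":0,"ry":0,"rz":0,"fingers":1}

```text
t: 29.9
ee_pos: [603.7, 95.9, -5.3]
tcp_rot: [0.728, 0.686, -0.0, 0.0]
ft_force: [0.3, 0.3, 0.1]
grip_width: 40.0
```

Request:
jog_arm:
  steps:
    - {"dx":0,"dy":0,"dz":0.07,"rx":0,"ry":0,"rz":0,"fingers":1}
    - {"dx":0,"dy":0,"dz":0.14,"rx":0,"ry":0,"rz":0,"fingers":1}
    - {"dx":0,"dy":0,"dz":0.19,"rx":0,"ry":0,"rz":0,"fingers":1}
    - {"dx":0,"dy":0,"dz":0.21,"rx":0,"ry":0,"rz":0,"fingers":1}
    - {"dx":0,"dy":0,"dz":0.21,"rx":0,"ry":0,"rz":0,"fingers":1}

```text
t: 30.52
ee_pos: [603.6, 95.9, -10.3]
tcp_rot: [0.728, 0.686, -0.0, 0.0]
ft_force: [-0.3, 0.4, -1.2]
grip_width: 39.7
```

Request:
jog_arm:
  steps:
    - {"dx":0,"dy":0,"dz":0,"rx":0,"ry":0,"rz":0,"fingers":0.4}
    - {"dx":0,"dy":0,"dz":0,"rx":0,"ry":0,"rz":0,"fingers":0.4}
    - {"dx":0,"dy":0,"dz":0,"rx":0,"ry":0,"rz":0,"fingers":0.4}
    - {"dx":0,"dy":0,"dz":-1.2,"rx":0,"ry":0,"rz":0,"fingers":0.4}
    - {"dx":0,"dy":0,"dz":-3.4,"rx":0,"ry":0,"rz":0,"fingers":0.4}

```text
t: 31.15
ee_pos: [601.4, 95.7, 73.5]
tcp_rot: [0.728, 0.685, -0.002, -0.002]
ft_force: [0.4, 0.5, -0.6]
grip_width: 52.9
```

```bash
python3 - <<'E'
from h import *
to([443.8,224.4,80],-0.325+np.pi/2)
E
```

```text
d [ 4.76 -6.61 -0.23] r [-0.03  0.01  1.52] | tcp [601.41  95.71  73.51] t 31.15 F [ 0.43  0.46 -0.65] w 52.86407958408921
```

Request:
jog_arm:
  steps:
    - {"dx":1.2,"dy":-1.7,"dz":-0.1,"rx":0,"ry":0,"rz":0.5,"fingers":0.1}
    - {"dx":2.5,"dy":-3.5,"dz":-0.1,"rx":0,"ry":0,"rz":1,"fingers":0.1}
    - {"dx":3.7,"dy":-5.2,"dz":-0.1,"rx":0,"ry":0,"rz":1.52,"fingers":0.1}
    - {"dx":4.75,"dy":-6.65,"dz":-0.1,"rx":0,"ry":0,"rz":1.52,"fingers":0.1}
    - {"dx":4.75,"dy":-6.65,"dz":-0.1,"rx":0,"ry":0,"rz":1.52,"fingers":0.1}

```text
t: 31.78
ee_pos: [441.7, 225.6, 77.1]
tcp_rot: [0.811, 0.585, -0.001, -0.0]
ft_force: [-0.3, -0.8, 0.2]
grip_width: 79.2
```

Request:
jog_arm:
  steps:
    - {"dx":0,"dy":0,"dz":0,"rx":0,"ry":0,"rz":0,"fingers":0.1}
    - {"dx":0,"dy":0,"dz":0,"rx":0,"ry":0,"rz":0,"fingers":0.1}
    - {"dx":0,"dy":0,"dz":0,"rx":0,"ry":0,"rz":0,"fingers":0.1}
    - {"dx":0,"dy":0,"dz":0,"rx":0,"ry":0,"rz":0,"fingers":0.1}
    - {"dx":0,"dy":0,"dz":0,"rx":0,"ry":0,"rz":0,"fingers":0.1}

```text
t: 32.4
ee_pos: [445.0, 224.2, 77.1]
tcp_rot: [0.813, 0.583, -0.0, 0.0]
ft_force: [-0.7, -1.1, 0.0]
grip_width: 79.0
```

```bash
python3 - <<'E'
from h import *
t=near([443.8,224.4],26)
if t: to([*t[2],-22.7],t[4]+np.pi/2)
E
```

```text
near [277.29 206.34] 1176 [443.24 224.74] [37.02 21.52] -0.3259036726081739
d [-0.01 -0.07  3.99] r [-0.  0.  0.] | tcp [444.94 224.32  77.13] t 32.45 F [-0.77 -0.63 -1.06] w 79.12569832476417
```

Request:
jog_arm:
  steps:
    - {"dx":-0.01,"dy":-0.07,"dz":1.5,"rx":0,"ry":0,"rz":0,"fingers":0.1}
    - {"dx":-0.01,"dy":-0.07,"dz":3,"rx":0,"ry":0,"rz":0,"fingers":0.1}
    - {"dx":-0.01,"dy":-0.07,"dz":3.8,"rx":0,"ry":0,"rz":0,"fingers":0.1}
    - {"dx":-0.01,"dy":-0.07,"dz":3.99,"rx":0,"ry":0,"rz":0,"fingers":0.1}
    - {"dx":-0.01,"dy":-0.07,"dz":3.99,"rx":0,"ry":0,"rz":0,"fingers":0.1}

```text
t: 33.08
ee_pos: [443.3, 224.9, -22.4]
tcp_rot: [0.812, 0.583, -0.0, 0.0]
ft_force: [0.1, -0.2, -0.1]
grip_width: 79.3
```

Request:
jog_arm:
  squeeze: 30
  steps:
    - {"dx":0,"dy":0,"dz":0,"rx":0,"ry":0,"rz":0,"fingers":1}
    - {"dx":0,"dy":0,"dz":0,"rx":0,"ry":0,"rz":0,"fingers":1}
    - {"dx":0,"dy":0,"dz":0,"rx":0,"ry":0,"rz":0,"fingers":1}
    - {"dx":0,"dy":0,"dz":0,"rx":0,"ry":0,"rz":0,"fingers":1}
    - {"dx":0,"dy":0,"dz":0,"rx":0,"ry":0,"rz":0,"fingers":1}

```text
t: 33.7
ee_pos: [443.2, 224.8, -22.3]
tcp_rot: [0.812, 0.583, 0.0, 0.0]
ft_force: [-0.2, -0.3, 2.8]
grip_width: 39.7
```

Request:
jog_arm:
  steps:
    - {"dx":0,"dy":0,"dz":0,"rx":0,"ry":0,"rz":0,"fingers":1}
    - {"dx":0,"dy":0,"dz":0,"rx":0,"ry":0,"rz":0,"fingers":1}
    - {"dx":0,"dy":0,"dz":-0.5,"rx":0,"ry":0,"rz":0,"fingers":1}
    - {"dx":0,"dy":0,"dz":-1.5,"rx":0,"ry":0,"rz":0,"fingers":1}
    - {"dx":0,"dy":0,"dz":-2.5,"rx":0,"ry":0,"rz":0,"fingers":1}

```text
t: 34.33
ee_pos: [442.7, 224.6, 40.9]
tcp_rot: [0.812, 0.583, -0.0, -0.0]
ft_force: [0.2, 0.1, -0.9]
grip_width: 39.7
```

```bash
python3 - <<'E'
from h import *
to(np.r_[F(0,0),40])
E
```

```text
d [-4.21  8.13  0.03] r [-0.    0.   -1.52] | tcp [442.67 224.65  40.87] t 34.325 F [ 0.23  0.11 -0.92] w 39.73546370594257
```

Request:
jog_arm:
  steps:
    - {"dx":-0.8,"dy":1.6,"dz":0,"rx":0,"ry":0,"rz":-0.4,"fingers":1}
    - {"dx":-1.8,"dy":3.5,"dz":0,"rx":0,"ry":0,"rz":-0.8,"fingers":1}
    - {"dx":-2.8,"dy":5.5,"dz":0,"rx":0,"ry":0,"rz":-1.2,"fingers":1}
    - {"dx":-3.8,"dy":7.3,"dz":0,"rx":0,"ry":0,"rz":-1.52,"fingers":1}
    - {"dx":-4.21,"dy":8.13,"dz":0,"rx":0,"ry":0,"rz":-1.52,"fingers":1}

```text
t: 34.95
ee_pos: [604.0, 57.9, 40.5]
tcp_rot: [0.729, 0.685, 0.0, 0.001]
ft_force: [-1.8, -0.0, -0.8]
grip_width: 39.8
```

Request:
jog_arm:
  steps:
    - {"dx":0,"dy":0,"dz":0,"rx":0,"ry":0,"rz":0,"fingers":1}
    - {"dx":0,"dy":0,"dz":0,"rx":0,"ry":0,"rz":0,"fingers":1}
    - {"dx":0,"dy":0,"dz":0,"rx":0,"ry":0,"rz":0,"fingers":1}
    - {"dx":0,"dy":0,"dz":0,"rx":0,"ry":0,"rz":0,"fingers":1}
    - {"dx":0,"dy":0,"dz":0,"rx":0,"ry":0,"rz":0,"fingers":1}

```text
t: 35.58
ee_pos: [601.6, 60.6, 40.0]
tcp_rot: [0.728, 0.686, -0.0, -0.0]
ft_force: [0.0, 0.4, -0.7]
grip_width: 39.5
```

```bash
python3 - <<'E'
from h import *
im,cam=grab("wrist","w12"); s=manip.state()
to(np.r_[F(0,0),-10.3])
for p,n,c in blobs(mask(im,24,35,s=130,v=80),150): print("yel",p,n,*rect(cam,c,14))
for t in tops(im,cam,38,500): print("z38",*t)
cv2.imwrite("pics/w12c.png",cv2.resize(im[100:310,140:420,::-1],(800,600)))
E
```

```text
d [-0.02 -0.01  2.01] r [-0.  0.  0.] | tcp [601.74  60.45  40.02] t 35.625 F [-0.07  0.11 -1.  ] w 39.684459623585404
yel [279.46 215.9 ] 1586 [601.76  61.66] [43.65 20.58] -0.05894707335808569
z38 [279.41 312.45] 789 [597.58  -8.4 ] [37.84 14.9 ] -0.05874933364714785
z38 [533.79 303.06] 885 [851.18 -43.6 ] [157.76  26.37] -0.4901943465712719
z38 [ 24.58 301.94] 872 [336.98  -7.38] [157.96  25.08] 0.5303692634585802
z38 [280.12 271.69] 4875 [598.97  20.28] [111.34  67.43] -0.058290204675218504
z38 [278.9  178.42] 2003 [603.37  96.06] [37.78 21.75] -0.0593449496249443
z38 [279.27 121.35] 2174 [605.81 132.63] [37.12 22.49] -0.06241877015511399
```

View pics/w12c.png

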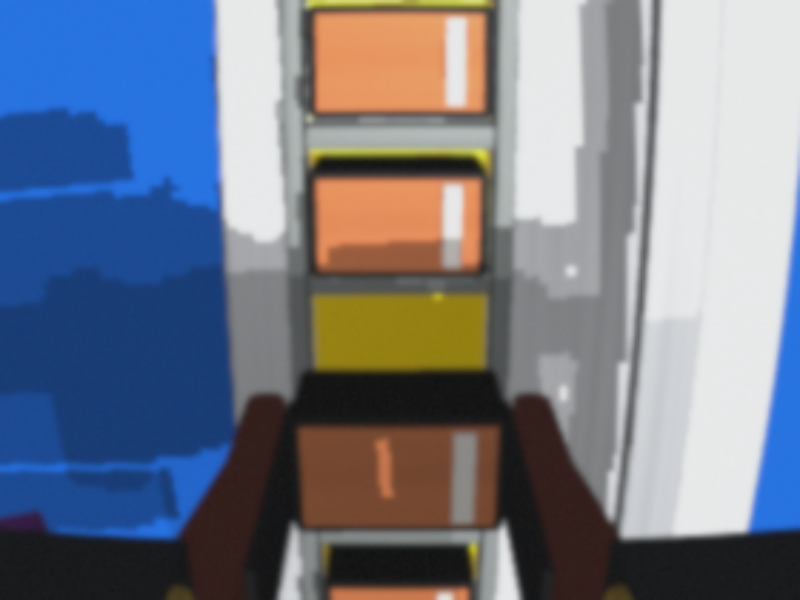

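Request:
jog_arm:
  steps:
    - {"dx":-0.02,"dy":0,"dz":0.6,"rx":0,"ry":0,"rz":0,"fingers":1}
    - {"dx":-0.02,"dy":0,"dz":1.2,"rx":0,"ry":0,"rz":0,"fingers":1}
    - {"dx":-0.02,"dy":0,"dz":1.5,"rx":0,"ry":0,"rz":0,"fingers":1}
    - {"dx":-0.02,"dy":0,"dz":1.65,"rx":0,"ry":0,"rz":0,"fingers":1}
    - {"dx":-0.02,"dy":0,"dz":1.8,"rx":0,"ry":0,"rz":0,"fingers":1}

```text
t: 36.25
ee_pos: [602.1, 59.5, -5.3]
tcp_rot: [0.728, 0.685, -0.0, 0.0]
ft_force: [0.2, -0.9, -0.3]
grip_width: 39.9
```

Request:
jog_arm:
  steps:
    - {"dx":0,"dy":0,"dz":0.07,"rx":0,"ry":0,"rz":0,"fingers":1}
    - {"dx":0,"dy":0,"dz":0.14,"rx":0,"ry":0,"rz":0,"fingers":1}
    - {"dx":0,"dy":0,"dz":0.19,"rx":0,"ry":0,"rz":0,"fingers":1}
    - {"dx":0,"dy":0,"dz":0.21,"rx":0,"ry":0,"rz":0,"fingers":1}
    - {"dx":0,"dy":0,"dz":0.21,"rx":0,"ry":0,"rz":0,"fingers":1}

```text
t: 36.88
ee_pos: [602.0, 59.5, -10.2]
tcp_rot: [0.728, 0.685, -0.0, 0.0]
ft_force: [0.2, 0.2, -0.3]
grip_width: 39.2
```

Request:
jog_arm:
  steps:
    - {"dx":0,"dy":0,"dz":0,"rx":0,"ry":0,"rz":0,"fingers":0.4}
    - {"dx":0,"dy":0,"dz":0,"rx":0,"ry":0,"rz":0,"fingers":0.4}
    - {"dx":0,"dy":0,"dz":0,"rx":0,"ry":0,"rz":0,"fingers":0.4}
    - {"dx":0,"dy":0,"dz":-1.2,"rx":0,"ry":0,"rz":0,"fingers":0.4}
    - {"dx":0,"dy":0,"dz":-3.4,"rx":0,"ry":0,"rz":0,"fingers":0.4}

```text
t: 37.5
ee_pos: [599.8, 59.5, 73.6]
tcp_rot: [0.728, 0.685, -0.002, -0.002]
ft_force: [2.0, 0.4, 0.6]
grip_width: 52.7
```

```bash
python3 - <<'E'
from h import *
to([434,-98,120],-0.41+np.pi/2)
im,cam=grab("top")
m=mask(im,4,18,s=100,v=50)
for p,n,c in blobs(m,30):
    if 225<p[1]<265: print(p,n,*rect(cam,c,26))
E
```

```text
d [-6.69 -6.25 -1.82] r [-0.03  0.01  2.  ] | tcp [599.79  59.52  73.56] t 37.5 F [1.96 0.44 0.56] w 52.66308056534365
[422.17 264.38] 163 [ 392.15 -395.12] [73.13 17.03] 0.1683901943423538
[313.37 251.97] 103 [433.15 -98.18] [37.01 23.34] -0.48301466400949966
[357.71 245.67] 85 [ 446.36 -220.62] [26.87 22.51] 0.43722643604506306
```

Request:
jog_arm:
  steps:
    - {"dx":-1.2,"dy":-1.2,"dz":-0.8,"rx":0,"ry":0,"rz":0.5,"fingers":0.1}
    - {"dx":-2.6,"dy":-2.5,"dz":-0.8,"rx":0,"ry":0,"rz":1,"fingers":0.1}
    - {"dx":-4,"dy":-3.9,"dz":-0.8,"rx":0,"ry":0,"rz":1.5,"fingers":0.1}
    - {"dx":-5.4,"dy":-5.2,"dz":-0.5,"rx":0,"ry":0,"rz":2.1,"fingers":0.1}
    - {"dx":-6.69,"dy":-6.3,"dz":-0.2,"rx":0,"ry":0,"rz":2.2,"fingers":0.1}

```text
t: 38.17
ee_pos: [433.6, -98.8, 79.8]
tcp_rot: [0.846, 0.533, 0.0, 0.0]
ft_force: [0.5, -1.3, 1.0]
grip_width: 79.0
```

Request:
jog_arm:
  steps:
    - {"dx":0,"dy":0,"dz":0,"rx":0,"ry":0,"rz":0,"fingers":0.1}
    - {"dx":0,"dy":0,"dz":0,"rx":0,"ry":0,"rz":0,"fingers":0.1}
    - {"dx":0,"dy":0,"dz":0,"rx":0,"ry":0,"rz":0,"fingers":0.1}
    - {"dx":0,"dy":0,"dz":0,"rx":0,"ry":0,"rz":0,"fingers":0.1}
    - {"dx":0,"dy":0,"dz":0,"rx":0,"ry":0,"rz":0,"fingers":0.1}

```text
t: 38.8
ee_pos: [435.1, -97.5, 79.7]
tcp_rot: [0.845, 0.534, 0.0, 0.0]
ft_force: [0.6, 0.4, -0.4]
grip_width: 79.2
```

```bash
python3 - <<'E'
from h import *
t=near([434,-98],26)
if t: to([*t[2],-22.7],t[4]+np.pi/2)
E
```

```text
near [278.31 205.62] 1144 [433.78 -97.03] [36.53 21.69] -0.4426199031742044
d [ 0.   -0.05  4.1 ] r [ 0.  0. -0.] | tcp [434.98 -97.6   79.72] t 38.85 F [ 0.04  0.14 -1.54] w 79.31852829940257
```

Request:
jog_arm:
  steps:
    - {"dx":0,"dy":-0.05,"dz":1.5,"rx":0,"ry":0,"rz":0,"fingers":0.1}
    - {"dx":0,"dy":-0.05,"dz":3,"rx":0,"ry":0,"rz":0,"fingers":0.1}
    - {"dx":0,"dy":-0.05,"dz":3.9,"rx":0,"ry":0,"rz":0,"fingers":0.1}
    - {"dx":0,"dy":-0.05,"dz":4.09,"rx":0,"ry":0,"rz":0,"fingers":0.1}
    - {"dx":0,"dy":-0.05,"dz":4.09,"rx":0,"ry":0,"rz":0,"fingers":0.1}

```text
t: 39.48
ee_pos: [433.7, -97.4, -22.4]
tcp_rot: [0.845, 0.534, -0.0, -0.0]
ft_force: [1.4, 0.3, 0.6]
grip_width: 79.1
```

Request:
jog_arm:
  squeeze: 30
  steps:
    - {"dx":0,"dy":0,"dz":0,"rx":0,"ry":0,"rz":0,"fingers":1}
    - {"dx":0,"dy":0,"dz":0,"rx":0,"ry":0,"rz":0,"fingers":1}
    - {"dx":0,"dy":0,"dz":0,"rx":0,"ry":0,"rz":0,"fingers":1}
    - {"dx":0,"dy":0,"dz":0,"rx":0,"ry":0,"rz":0,"fingers":1}
    - {"dx":0,"dy":0,"dz":0,"rx":0,"ry":0,"rz":0,"fingers":1}

```text
t: 40.1
ee_pos: [433.7, -97.4, -22.3]
tcp_rot: [0.846, 0.534, 0.0, 0.0]
ft_force: [-0.0, -1.1, 3.7]
grip_width: 39.8
```

Request:
jog_arm:
  steps:
    - {"dx":0,"dy":0,"dz":0,"rx":0,"ry":0,"rz":0,"fingers":1}
    - {"dx":0,"dy":0,"dz":0,"rx":0,"ry":0,"rz":0,"fingers":1}
    - {"dx":0,"dy":0,"dz":-0.5,"rx":0,"ry":0,"rz":0,"fingers":1}
    - {"dx":0,"dy":0,"dz":-1.5,"rx":0,"ry":0,"rz":0,"fingers":1}
    - {"dx":0,"dy":0,"dz":-2.5,"rx":0,"ry":0,"rz":0,"fingers":1}

```text
t: 40.72
ee_pos: [433.2, -97.2, 41.0]
tcp_rot: [0.845, 0.534, -0.0, -0.0]
ft_force: [-0.5, -0.2, -1.9]
grip_width: 39.8
```

```bash
python3 - <<'E'
from h import *
to(np.r_[F(0,-36),40])
E
```

```text
d [7.24 3.92 0.03] r [-0.   0.  -2.2] | tcp [433.16 -97.23  40.95] t 40.725 F [-0.47 -0.17 -1.9 ] w 39.76181705754026
```

Request:
jog_arm:
  steps:
    - {"dx":1.8,"dy":0.8,"dz":0,"rx":0,"ry":0,"rz":-0.5,"fingers":1}
    - {"dx":3.7,"dy":1.8,"dz":0,"rx":0,"ry":0,"rz":-1,"fingers":1}
    - {"dx":5.5,"dy":2.9,"dz":0,"rx":0,"ry":0,"rz":-1.6,"fingers":1}
    - {"dx":7.24,"dy":3.92,"dz":0,"rx":0,"ry":0,"rz":-2.2,"fingers":1}
    - {"dx":7.24,"dy":3.92,"dz":0,"rx":0,"ry":0,"rz":-2.2,"fingers":1}

```text
t: 41.35
ee_pos: [603.4, 25.8, 40.7]
tcp_rot: [0.727, 0.687, 0.001, 0.001]
ft_force: [-0.5, -0.0, 0.1]
grip_width: 39.8
```

Request:
jog_arm:
  steps:
    - {"dx":0,"dy":0,"dz":0,"rx":0,"ry":0,"rz":0,"fingers":1}
    - {"dx":0,"dy":0,"dz":0,"rx":0,"ry":0,"rz":0,"fingers":1}
    - {"dx":0,"dy":0,"dz":0,"rx":0,"ry":0,"rz":0,"fingers":1}
    - {"dx":0,"dy":0,"dz":0,"rx":0,"ry":0,"rz":0,"fingers":1}
    - {"dx":0,"dy":0,"dz":0,"rx":0,"ry":0,"rz":0,"fingers":1}

```text
t: 41.98
ee_pos: [599.7, 23.7, 40.1]
tcp_rot: [0.728, 0.685, -0.0, 0.0]
ft_force: [0.2, -0.5, -0.0]
grip_width: 39.9
```

```bash
python3 - <<'E'
from h import *
im,cam=grab("wrist","w13"); s=manip.state()
to(np.r_[F(0,-36),-10.3])
for p,n,c in blobs(mask(im,24,35,s=130,v=60),150): print("yel",p,n,*rect(cam,c,14))
for t in tops(im,cam,38,500): print("z38",*t)
E
```

```text
d [ 0.01 -0.02  2.01] r [-0.  0. -0.] | tcp [599.71  23.78  40.  ] t 42.025 F [-1.14 -0.06 -0.52] w 40.28926043070868
yel [279.12 215.45] 1647 [599.85  25.09] [43.95 21.35] -0.060310212362043814
yel [278.8  152.82] 272 [602.33  70.76] [43.64  5.01] -0.060700764935903706
yel [279.53  84.78] 343 [605.32 119.61] [43.64  3.73] -0.060647368556047354
z38 [533.28 303.08] 949 [850.05 -80.8 ] [156.86  25.95] -0.49782976257458245
z38 [ 23.35 303.33] 807 [335.77 -43.43] [156.12  25.05] 0.5479191954365796
z38 [280.2  272.15] 5165 [597.45 -16.71] [111.49  67.45] -0.059751481165344345
z38 [279.15 177.44] 1992 [601.78  59.75] [37.39 21.73] -0.06065296119433672
z38 [278.22 120.39] 2183 [603.32  96.27] [37.09 22.43] -0.05284843446180432
z38 [278.89  61.61] 2190 [605.87 132.78] [37.09 22.16] -0.05571066684336756
```

Request:
jog_arm:
  steps:
    - {"dx":0.01,"dy":-0.01,"dz":0.6,"rx":0,"ry":0,"rz":0,"fingers":1}
    - {"dx":0.01,"dy":-0.01,"dz":1.2,"rx":0,"ry":0,"rz":0,"fingers":1}
    - {"dx":0.01,"dy":-0.01,"dz":1.5,"rx":0,"ry":0,"rz":0,"fingers":1}
    - {"dx":0.01,"dy":-0.01,"dz":1.65,"rx":0,"ry":0,"rz":0,"fingers":1}
    - {"dx":0.01,"dy":-0.01,"dz":1.8,"rx":0,"ry":0,"rz":0,"fingers":1}

```text
t: 42.65
ee_pos: [599.8, 24.2, -5.3]
tcp_rot: [0.728, 0.686, -0.0, 0.0]
ft_force: [0.4, 0.5, -0.7]
grip_width: 40.0
```

Request:
jog_arm:
  steps:
    - {"dx":0,"dy":0,"dz":0.07,"rx":0,"ry":0,"rz":0,"fingers":1}
    - {"dx":0,"dy":0,"dz":0.14,"rx":0,"ry":0,"rz":0,"fingers":1}
    - {"dx":0,"dy":0,"dz":0.19,"rx":0,"ry":0,"rz":0,"fingers":1}
    - {"dx":0,"dy":0,"dz":0.21,"rx":0,"ry":0,"rz":0,"fingers":1}
    - {"dx":0,"dy":0,"dz":0.21,"rx":0,"ry":0,"rz":0,"fingers":1}

```text
t: 43.28
ee_pos: [599.6, 24.2, -10.2]
tcp_rot: [0.728, 0.685, -0.0, 0.0]
ft_force: [0.1, -0.0, -0.8]
grip_width: 39.5
```

Request:
jog_arm:
  steps:
    - {"dx":0,"dy":0,"dz":0,"rx":0,"ry":0,"rz":0,"fingers":0.4}
    - {"dx":0,"dy":0,"dz":0,"rx":0,"ry":0,"rz":0,"fingers":0.4}
    - {"dx":0,"dy":0,"dz":0,"rx":0,"ry":0,"rz":0,"fingers":0.4}
    - {"dx":0,"dy":0,"dz":-1.2,"rx":0,"ry":0,"rz":0,"fingers":0.4}
    - {"dx":0,"dy":0,"dz":-4.4,"rx":0,"ry":0,"rz":0,"fingers":0.4}

```text
t: 43.9
ee_pos: [597.0, 24.3, 80.7]
tcp_rot: [0.728, 0.685, -0.002, -0.002]
ft_force: [0.5, 0.1, -0.2]
grip_width: 52.9
```

Request:
jog_arm:
  steps:
    - {"dx":-1.5,"dy":0,"dz":-0.5,"rx":0,"ry":0,"rz":0,"fingers":0.4}
    - {"dx":-2.5,"dy":0,"dz":-0.5,"rx":0,"ry":0,"rz":0,"fingers":0.4}
    - {"dx":-2.5,"dy":0,"dz":-0.5,"rx":0,"ry":0,"rz":0,"fingers":0.4}
    - {"dx":-2.5,"dy":0,"dz":-0.5,"rx":0,"ry":0,"rz":0,"fingers":0.4}
    - {"dx":-2.5,"dy":0,"dz":-0.5,"rx":0,"ry":0,"rz":0,"fingers":0.4}

```text
t: 44.52
ee_pos: [595.5, -37.2, 94.3]
tcp_rot: [0.728, 0.686, -0.0, -0.0]
ft_force: [-0.5, -0.3, 0.1]
grip_width: 53.2
```

```bash
python3 - <<'E'
from h import *
im,cam=grab("wrist","w14"); s=manip.state(); to(np.r_[F(0,-120),110]); print(cam["T"][:3,3])
for z in (38,):
  for t in tops(im,cam,z,300): 
    if abs(t[2][0]-602)<30:print(z,*t)
cv2.imwrite("pics/w14c.png",cv2.resize(im[0:240,120:440,::-1],(800,600)))
E
```

```text
d [-0.9   0.   -0.63] r [-0. -0.  0.] | tcp [595.56 -37.25  94.33] t 44.575 F [ 0.22  0.54 -0.49] w 52.509512856557876
[600.88  47.4  293.84]
38 [279.86 174.43] 1308 [597.24 -11.68] [37.97 22.44] -0.059039485047911455
38 [279.83 129.84] 1401 [599.67  24.64] [37.92 23.02] -0.0620069122925333
38 [279.9   84.99] 1417 [601.38  59.83] [37.89 22.25] -0.058608851899646375
38 [279.52  39.52] 1381 [603.51  96.22] [37.75 22.23] -0.060182646945828644
38 [279.95   4.46] 485 [605.65 125.36] [37.24  8.03] -0.05907583719679188
```

View pics/w14c.png

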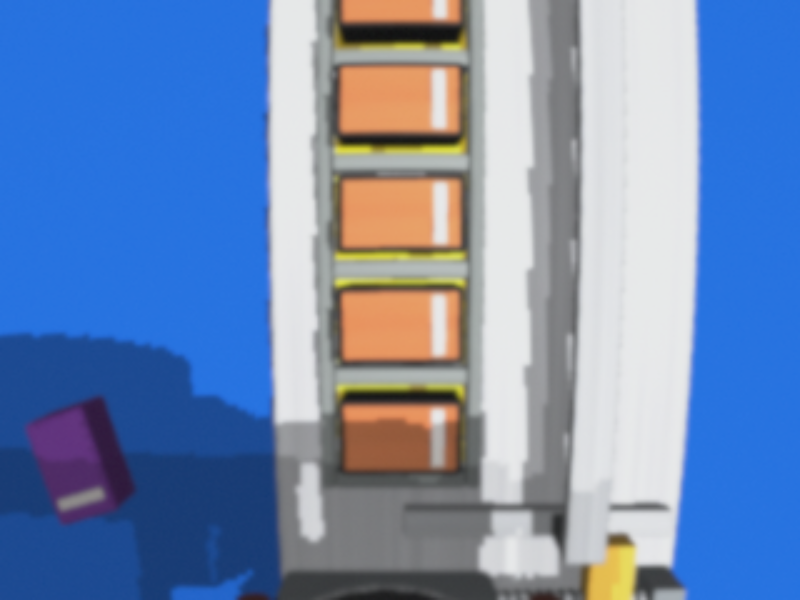

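```bash
python3 - <<'E'
from h import *
im,cam=grab("top")
for p,n,c in blobs(mask(im,172,3,s=110,v=60),8):
    q=cast(cam,p,85)[0]; 
    if abs(q[1]+100)<60: print("knob top",q, q[:2]-F(-5,-165))
A=np.radians(115.7)+YAW; g=F(-5,-165)+38*np.array([np.cos(A),np.sin(A)]); print(g)
to([*g,94])
a=lambda d: np.array([np.sin(np.radians(d)),np.cos(np.radians(d))])*38/25
for k in range(5):
    s=115.7-72*k; print(s%360,[np.round(a(s-72/5*i)-a(s),2).tolist() for i in range(1,6)])
s=115.7-72*13; print("last",s%360,[np.round(a(s-d)-a(s),2).tolist() for d in (14,28,42,50)])
E
```

```text
[572.22 -69.24]
d [-1.33 -0.86  0.02] r [-0. -0.  0.] | tcp [595.65 -37.32  94.39] t 44.625 F [-0.39  0.04  0.61] w 52.74402010594989
115.7 [[0.12, 0.36], [0.15, 0.74], [0.08, 1.12], [-0.08, 1.46], [-0.32, 1.76]]
43.7 [[-0.31, 0.23], [-0.66, 0.37], [-1.04, 0.42], [-1.42, 0.38], [-1.77, 0.24]]
331.7 [[-0.31, -0.22], [-0.56, -0.51], [-0.72, -0.86], [-0.8, -1.23], [-0.77, -1.61]]
259.7 [[0.11, -0.36], [0.32, -0.69], [0.59, -0.95], [0.92, -1.14], [1.29, -1.23]]
187.7 [[0.38, -0.0], [0.75, 0.09], [1.09, 0.27], [1.37, 0.53], [1.57, 0.85]]
last 259.70000000000005 [[0.11, -0.35], [0.3, -0.67], [0.57, -0.93], [0.74, -1.05]]
```

Request:
jog_arm:
  steps:
    - {"dx":-0.6,"dy":-0.4,"dz":0,"rx":0,"ry":0,"rz":0,"fingers":0.5}
    - {"dx":-1.33,"dy":-0.86,"dz":0,"rx":0,"ry":0,"rz":0,"fingers":0.5}
    - {"dx":-1.33,"dy":-0.86,"dz":0.3,"rx":0,"ry":0,"rz":0,"fingers":0.5}
    - {"dx":-1.33,"dy":-0.86,"dz":1.2,"rx":0,"ry":0,"rz":0,"fingers":0.5}
    - {"dx":-1.33,"dy":-0.86,"dz":2.08,"rx":0,"ry":0,"rz":0,"fingers":0.5}

```text
t: 45.25
ee_pos: [572.4, -70.5, 42.1]
tcp_rot: [0.728, 0.685, 0.0, 0.0]
ft_force: [0.5, -1.1, -0.7]
grip_width: 43.8
```

Request:
jog_arm:
  squeeze: 20
  steps:
    - {"dx":0,"dy":0,"dz":0,"rx":0,"ry":0,"rz":0,"fingers":0.5}
    - {"dx":0,"dy":0,"dz":0,"rx":0,"ry":0,"rz":0,"fingers":1}
    - {"dx":0,"dy":0,"dz":0,"rx":0,"ry":0,"rz":0,"fingers":1}
    - {"dx":0,"dy":0,"dz":0,"rx":0,"ry":0,"rz":0,"fingers":1}
    - {"dx":0,"dy":0,"dz":0,"rx":0,"ry":0,"rz":0,"fingers":1}

```text
t: 45.88
ee_pos: [572.6, -70.1, 43.4]
tcp_rot: [0.728, 0.686, 0.0, 0.0]
ft_force: [-0.9, -0.4, 4.0]
grip_width: 15.5
```

Request:
jog_arm:
  steps:
    - {"dx":0,"dy":0,"dz":0,"rx":0,"ry":0,"rz":0,"fingers":1}
    - {"dx":0,"dy":0,"dz":0,"rx":0,"ry":0,"rz":0,"fingers":1}
    - {"dx":0,"dy":0,"dz":0,"rx":0,"ry":0,"rz":0,"fingers":1}
    - {"dx":0,"dy":0,"dz":0,"rx":0,"ry":0,"rz":0,"fingers":1}
    - {"dx":0,"dy":0,"dz":0,"rx":0,"ry":0,"rz":0,"fingers":1}

```text
t: 46.5
ee_pos: [572.6, -70.1, 43.3]
tcp_rot: [0.728, 0.686, 0.0, 0.0]
ft_force: [-2.0, 0.1, 5.9]
grip_width: 15.6
```

Request:
jog_arm:
  steps:
    - {"dx":0.12,"dy":0.36,"dz":0,"rx":0,"ry":0,"rz":0,"fingers":1}
    - {"dx":0.15,"dy":0.74,"dz":0,"rx":0,"ry":0,"rz":0,"fingers":1}
    - {"dx":0.08,"dy":1.12,"dz":0,"rx":0,"ry":0,"rz":0,"fingers":1}
    - {"dx":-0.08,"dy":1.46,"dz":0,"rx":0,"ry":0,"rz":0,"fingers":1}
    - {"dx":-0.32,"dy":1.76,"dz":0,"rx":0,"ry":0,"rz":0,"fingers":1}

```text
t: 47.12
ee_pos: [615.8, -80.1, 43.3]
tcp_rot: [0.728, 0.686, 0.0, -0.0]
ft_force: [-3.5, 0.9, 8.4]
grip_width: 15.5
```

Request:
jog_arm:
  steps:
    - {"dx":-0.31,"dy":0.23,"dz":0,"rx":0,"ry":0,"rz":0,"fingers":1}
    - {"dx":-0.66,"dy":0.37,"dz":0,"rx":0,"ry":0,"rz":0,"fingers":1}
    - {"dx":-1.04,"dy":0.42,"dz":0,"rx":0,"ry":0,"rz":0,"fingers":1}
    - {"dx":-1.42,"dy":0.38,"dz":0,"rx":0,"ry":0,"rz":0,"fingers":1}
    - {"dx":-1.77,"dy":0.24,"dz":0,"rx":0,"ry":0,"rz":0,"fingers":1}

```text
t: 47.75
ee_pos: [619.8, -124.7, 43.3]
tcp_rot: [0.728, 0.685, 0.001, 0.0]
ft_force: [-0.6, 4.4, 4.7]
grip_width: 15.6
```

Forces are low. Finishing turn 1, then turn 2 and the rest.

Request:
jog_arm:
  steps:
    - {"dx":-0.31,"dy":-0.22,"dz":0,"rx":0,"ry":0,"rz":0,"fingers":1}
    - {"dx":-0.56,"dy":-0.51,"dz":0,"rx":0,"ry":0,"rz":0,"fingers":1}
    - {"dx":-0.72,"dy":-0.86,"dz":0,"rx":0,"ry":0,"rz":0,"fingers":1}
    - {"dx":-0.8,"dy":-1.23,"dz":0,"rx":0,"ry":0,"rz":0,"fingers":1}
    - {"dx":-0.77,"dy":-1.61,"dz":0,"rx":0,"ry":0,"rz":0,"fingers":1}

```text
t: 48.38
ee_pos: [578.9, -142.4, 43.3]
tcp_rot: [0.728, 0.685, 0.001, 0.001]
ft_force: [3.7, 3.5, 4.3]
grip_width: 15.4
```

Request:
jog_arm:
  steps:
    - {"dx":0.11,"dy":-0.36,"dz":0,"rx":0,"ry":0,"rz":0,"fingers":1}
    - {"dx":0.32,"dy":-0.69,"dz":0,"rx":0,"ry":0,"rz":0,"fingers":1}
    - {"dx":0.59,"dy":-0.95,"dz":0,"rx":0,"ry":0,"rz":0,"fingers":1}
    - {"dx":0.92,"dy":-1.14,"dz":0,"rx":0,"ry":0,"rz":0,"fingers":1}
    - {"dx":1.29,"dy":-1.23,"dz":0,"rx":0,"ry":0,"rz":0,"fingers":1}

```text
t: 49.0
ee_pos: [549.3, -109.1, 43.3]
tcp_rot: [0.728, 0.686, -0.0, 0.001]
ft_force: [2.6, -2.2, 6.4]
grip_width: 15.7
```

Request:
jog_arm:
  steps:
    - {"dx":0.38,"dy":0,"dz":0,"rx":0,"ry":0,"rz":0,"fingers":1}
    - {"dx":0.75,"dy":0.09,"dz":0,"rx":0,"ry":0,"rz":0,"fingers":1}
    - {"dx":1.09,"dy":0.27,"dz":0,"rx":0,"ry":0,"rz":0,"fingers":1}
    - {"dx":1.37,"dy":0.53,"dz":0,"rx":0,"ry":0,"rz":0,"fingers":1}
    - {"dx":1.57,"dy":0.85,"dz":0,"rx":0,"ry":0,"rz":0,"fingers":1}

```text
t: 49.62
ee_pos: [571.1, -70.6, 43.2]
tcp_rot: [0.728, 0.686, -0.001, -0.0]
ft_force: [-2.7, -2.6, 10.8]
grip_width: 15.9
```

Request:
jog_arm:
  steps:
    - {"dx":0.12,"dy":0.36,"dz":0,"rx":0,"ry":0,"rz":0,"fingers":1}
    - {"dx":0.15,"dy":0.74,"dz":0,"rx":0,"ry":0,"rz":0,"fingers":1}
    - {"dx":0.08,"dy":1.12,"dz":0,"rx":0,"ry":0,"rz":0,"fingers":1}
    - {"dx":-0.08,"dy":1.46,"dz":0,"rx":0,"ry":0,"rz":0,"fingers":1}
    - {"dx":-0.32,"dy":1.76,"dz":0,"rx":0,"ry":0,"rz":0,"fingers":1}

```text
t: 50.25
ee_pos: [615.3, -79.7, 43.2]
tcp_rot: [0.728, 0.686, -0.0, -0.001]
ft_force: [-1.5, 3.7, 10.6]
grip_width: 15.1
```

Request:
jog_arm:
  steps:
    - {"dx":-0.31,"dy":0.23,"dz":0,"rx":0,"ry":0,"rz":0,"fingers":1}
    - {"dx":-0.66,"dy":0.37,"dz":0,"rx":0,"ry":0,"rz":0,"fingers":1}
    - {"dx":-1.04,"dy":0.42,"dz":0,"rx":0,"ry":0,"rz":0,"fingers":1}
    - {"dx":-1.42,"dy":0.38,"dz":0,"rx":0,"ry":0,"rz":0,"fingers":1}
    - {"dx":-1.77,"dy":0.24,"dz":0,"rx":0,"ry":0,"rz":0,"fingers":1}

```text
t: 50.88
ee_pos: [619.5, -125.2, 43.3]
tcp_rot: [0.728, 0.686, 0.0, 0.0]
ft_force: [1.1, 3.6, 7.9]
grip_width: 15.4
```

Request:
jog_arm:
  steps:
    - {"dx":-0.31,"dy":-0.22,"dz":0,"rx":0,"ry":0,"rz":0,"fingers":1}
    - {"dx":-0.56,"dy":-0.51,"dz":0,"rx":0,"ry":0,"rz":0,"fingers":1}
    - {"dx":-0.72,"dy":-0.86,"dz":0,"rx":0,"ry":0,"rz":0,"fingers":1}
    - {"dx":-0.8,"dy":-1.23,"dz":0,"rx":0,"ry":0,"rz":0,"fingers":1}
    - {"dx":-0.77,"dy":-1.61,"dz":0,"rx":0,"ry":0,"rz":0,"fingers":1}

```text
t: 51.5
ee_pos: [578.5, -142.3, 43.3]
tcp_rot: [0.728, 0.685, 0.0, 0.001]
ft_force: [4.3, 3.3, 6.4]
grip_width: 15.4
```

Request:
jog_arm:
  steps:
    - {"dx":0.11,"dy":-0.36,"dz":0,"rx":0,"ry":0,"rz":0,"fingers":1}
    - {"dx":0.32,"dy":-0.69,"dz":0,"rx":0,"ry":0,"rz":0,"fingers":1}
    - {"dx":0.59,"dy":-0.95,"dz":0,"rx":0,"ry":0,"rz":0,"fingers":1}
    - {"dx":0.92,"dy":-1.14,"dz":0,"rx":0,"ry":0,"rz":0,"fingers":1}
    - {"dx":1.29,"dy":-1.23,"dz":0,"rx":0,"ry":0,"rz":0,"fingers":1}

```text
t: 52.12
ee_pos: [549.3, -109.1, 43.3]
tcp_rot: [0.728, 0.686, -0.001, 0.001]
ft_force: [2.7, -2.1, 7.3]
grip_width: 15.0
```

Request:
jog_arm:
  steps:
    - {"dx":0.38,"dy":0,"dz":0,"rx":0,"ry":0,"rz":0,"fingers":1}
    - {"dx":0.75,"dy":0.09,"dz":0,"rx":0,"ry":0,"rz":0,"fingers":1}
    - {"dx":1.09,"dy":0.27,"dz":0,"rx":0,"ry":0,"rz":0,"fingers":1}
    - {"dx":1.37,"dy":0.53,"dz":0,"rx":0,"ry":0,"rz":0,"fingers":1}
    - {"dx":1.57,"dy":0.85,"dz":0,"rx":0,"ry":0,"rz":0,"fingers":1}

```text
t: 52.75
ee_pos: [571.3, -70.6, 43.2]
tcp_rot: [0.728, 0.686, -0.001, -0.0]
ft_force: [-2.7, -3.2, 11.2]
grip_width: 15.4
```

```bash
python3 - <<'E'
from h import *
im,cam=grab("top"); to([572.6,-70.1,43]); marks(im,cam,50)
E
```

```text
d [-0.   -0.    0.01] r [-0.01  0.01  0.  ] | tcp [572.62 -70.09  43.23] t 52.8 F [-0.69  1.33 11.11] w 15.146531254774894
```

Request:
jog_arm:
  steps:
    - {"dx":0.12,"dy":0.36,"dz":0,"rx":0,"ry":0,"rz":0,"fingers":1}
    - {"dx":0.15,"dy":0.74,"dz":0,"rx":0,"ry":0,"rz":0,"fingers":1}
    - {"dx":0.08,"dy":1.12,"dz":0,"rx":0,"ry":0,"rz":0,"fingers":1}
    - {"dx":-0.08,"dy":1.46,"dz":0,"rx":0,"ry":0,"rz":0,"fingers":1}
    - {"dx":-0.32,"dy":1.76,"dz":0,"rx":0,"ry":0,"rz":0,"fingers":1}

```text
t: 53.42
ee_pos: [615.4, -79.9, 43.2]
tcp_rot: [0.728, 0.686, -0.0, -0.001]
ft_force: [-0.9, 2.4, 11.8]
grip_width: 15.2
```

Request:
jog_arm:
  steps:
    - {"dx":-0.31,"dy":0.23,"dz":0,"rx":0,"ry":0,"rz":0,"fingers":1}
    - {"dx":-0.66,"dy":0.37,"dz":0,"rx":0,"ry":0,"rz":0,"fingers":1}
    - {"dx":-1.04,"dy":0.42,"dz":0,"rx":0,"ry":0,"rz":0,"fingers":1}
    - {"dx":-1.42,"dy":0.38,"dz":0,"rx":0,"ry":0,"rz":0,"fingers":1}
    - {"dx":-1.77,"dy":0.24,"dz":0,"rx":0,"ry":0,"rz":0,"fingers":1}

```text
t: 54.05
ee_pos: [619.6, -125.2, 43.3]
tcp_rot: [0.728, 0.686, 0.0, 0.0]
ft_force: [0.3, 3.4, 8.8]
grip_width: 15.0
```

Request:
jog_arm:
  steps:
    - {"dx":-0.31,"dy":-0.22,"dz":0,"rx":0,"ry":0,"rz":0,"fingers":1}
    - {"dx":-0.56,"dy":-0.51,"dz":0,"rx":0,"ry":0,"rz":0,"fingers":1}
    - {"dx":-0.72,"dy":-0.86,"dz":0,"rx":0,"ry":0,"rz":0,"fingers":1}
    - {"dx":-0.8,"dy":-1.23,"dz":0,"rx":0,"ry":0,"rz":0,"fingers":1}
    - {"dx":-0.77,"dy":-1.61,"dz":0,"rx":0,"ry":0,"rz":0,"fingers":1}

```text
t: 54.68
ee_pos: [578.7, -142.4, 43.3]
tcp_rot: [0.728, 0.685, 0.0, 0.001]
ft_force: [4.1, 2.0, 5.7]
grip_width: 15.4
```

Request:
jog_arm:
  steps:
    - {"dx":0.11,"dy":-0.35,"dz":0,"rx":0,"ry":0,"rz":0,"fingers":1}
    - {"dx":0.3,"dy":-0.67,"dz":0,"rx":0,"ry":0,"rz":0,"fingers":1}
    - {"dx":0.57,"dy":-0.93,"dz":0,"rx":0,"ry":0,"rz":0,"fingers":1}
    - {"dx":0.74,"dy":-1.05,"dz":0,"rx":0,"ry":0,"rz":0,"fingers":1}
    - {"dx":0.74,"dy":-1.05,"dz":0,"rx":0,"ry":0,"rz":0,"fingers":1}

```text
t: 55.3
ee_pos: [553.1, -122.2, 43.3]
tcp_rot: [0.728, 0.686, -0.0, 0.001]
ft_force: [1.2, 1.1, 8.5]
grip_width: 15.6
```

Request:
jog_arm:
  steps:
    - {"dx":0,"dy":0,"dz":0,"rx":0,"ry":0,"rz":0,"fingers":1}
    - {"dx":0,"dy":0,"dz":0,"rx":0,"ry":0,"rz":0,"fingers":0.5}
    - {"dx":0,"dy":0,"dz":0,"rx":0,"ry":0,"rz":0,"fingers":0.5}
    - {"dx":0,"dy":0,"dz":0,"rx":0,"ry":0,"rz":0,"fingers":0.5}
    - {"dx":0,"dy":0,"dz":-1.5,"rx":0,"ry":0,"rz":0,"fingers":0.5}

```text
t: 55.92
ee_pos: [550.0, -121.1, 77.7]
tcp_rot: [0.728, 0.685, -0.002, -0.003]
ft_force: [0.9, 0.0, 0.1]
grip_width: 43.5
```

```bash
python3 - <<'E'
from h import *
to(np.r_[F(16,5),120])
E
```

```text
d [ 7.56  2.25 -1.69] r [-0.04 -0.01 -0.  ] | tcp [ 550.01 -121.09   77.75] t 55.925 F [0.92 0.02 0.1 ] w 43.46924885880042
```

Request:
jog_arm:
  steps:
    - {"dx":0,"dy":0,"dz":-1.5,"rx":0,"ry":0,"rz":0,"fingers":0.5}
    - {"dx":2,"dy":0.6,"dz":-1.6,"rx":0,"ry":0,"rz":0,"fingers":0.5}
    - {"dx":4,"dy":1.2,"dz":-1.6,"rx":0,"ry":0,"rz":0,"fingers":0.5}
    - {"dx":6,"dy":1.8,"dz":-1.6,"rx":0,"ry":0,"rz":0,"fingers":0.5}
    - {"dx":7.56,"dy":2.25,"dz":-1.6,"rx":0,"ry":0,"rz":0,"fingers":0.5}

```text
t: 56.55
ee_pos: [620.8, 65.1, 119.8]
tcp_rot: [0.728, 0.686, -0.0, -0.0]
ft_force: [0.1, 0.0, -0.2]
grip_width: 44.0
```

Request:
jog_arm:
  steps:
    - {"dx":0,"dy":0,"dz":0,"rx":0,"ry":0,"rz":0,"fingers":0.5}
    - {"dx":0,"dy":0,"dz":0,"rx":0,"ry":0,"rz":0,"fingers":0.5}
    - {"dx":0,"dy":0,"dz":0,"rx":0,"ry":0,"rz":0,"fingers":0.5}
    - {"dx":0,"dy":0,"dz":0,"rx":0,"ry":0,"rz":0,"fingers":0.5}
    - {"dx":0,"dy":0,"dz":0,"rx":0,"ry":0,"rz":0,"fingers":0.5}

```text
t: 57.18
ee_pos: [620.6, 62.5, 120.3]
tcp_rot: [0.728, 0.685, -0.0, 0.0]
ft_force: [-0.7, 0.4, -1.1]
grip_width: 44.2
```

```bash
python3 - <<'E'
from h import *
im,cam=grab("wrist","w15"); print(manip.state()["ee_pos"])
marks(im,cam,52)
p=proj(cam,np.r_[F(17,125),52])[0].astype(int); x0=p[0]-60;y0=max(p[1]-30,0); print(p,x0,y0)
cv2.imwrite("pics/w15c.png",cv2.resize(im[y0:y0+90,x0:x0+120,::-1],(800,600),interpolation=cv2.INTER_CUBIC))
E
```

```text
[620.69  62.66 120.27]
orange [275.87  75.38] 228 fix [ 16.25 109.28] min [11.51 99.67] max [ 20.38 124.59] tip+y x 16.289881158142677 tip-y x 16.085363127485472
red [276.36  41.55] 172 fix [ 16.69 137.63] min [ 11.57 126.26] max [ 22.03 143.26] tip+y x 16.530488459582163 tip-y x 16.384969066334754
green [330.52  41.94] 159 fix [ 60.56 138.31] min [ 55.2  126.31] max [ 65.93 143.67] tip+y x 60.572849836688924 tip-y x 60.52031368260629
[276  56] 216 26
```

View pics/w15c.png

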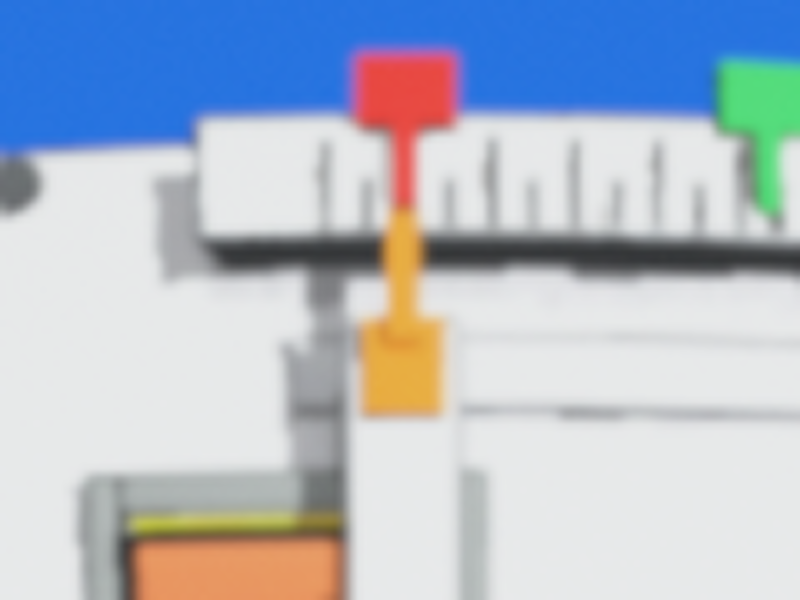

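```bash
python3 - <<'E'
from h import *
im,cam=grab("top","top_end"); a=cv2.imread("pics/top0.png")[:,:,::-1].copy()
for nm,h in(("purple",(135,160)),("turq",(80,95)),("copper",(4,18)),("green",(45,80))):
    for I,k in((a,"t0"),(im,"end")):
        print(nm,k,[tuple(p.round(1)) for p,n,c in blobs(mask(I,*h,s=100,v=50),25) if 100<p[1]<300])
print([(c:=a[185:208,122:150].astype(int)-im[185:208,122:150]).__abs__().mean(), np.abs(a[215:282,400:435].astype(int)-im[215:282,400:435]).mean()])
print(manip.state()["ft_force"],manip.hand_in())
E
```

```text
purple t0 [(np.float64(283.1), np.float64(236.6))]
purple end [(np.float64(282.6), np.float64(236.7))]
turq t0 [(np.float64(170.3), np.float64(253.2))]
turq end [(np.float64(170.3), np.float64(253.3))]
copper t0 [(np.float64(422.1), np.float64(264.3)), (np.float64(196.4), np.float64(252.0)), (np.float64(313.4), np.float64(252.0)), (np.float64(248.7), np.float64(247.4)), (np.float64(357.7), np.float64(245.7)), (np.float64(281.4), np.float64(194.5)), (np.float64(229.5), np.float64(192.5))]
copper end [(np.float64(422.1), np.float64(264.3)), (np.float64(357.7), np.float64(245.7)), (np.float64(281.2), np.float64(194.5)), (np.float64(229.4), np.float64(192.5))]
green t0 [(np.float64(515.7), np.float64(277.8)), (np.float64(25.9), np.float64(227.2)), (np.float64(406.1), np.float64(144.5))]
green end [(np.float64(515.3), np.float64(277.8)), (np.float64(26.1), np.float64(227.4)), (np.float64(141.0), np.float64(198.7)), (np.float64(406.0), np.float64(145.2))]
[np.float64(16.445652173913043), np.float64(15.527221037668799)]
the job is handed in; nothing more can be done
[-0.41  0.12 -0.92] None
```

The job is done and handed in. I cranked the keeper back to the green mark, put three spares into the empty pockets (1, 2 and 3), then cranked the keeper forward to the red mark. The robot was clear of everything at hand-in, about 57 s into the 210 s limit.

**Last checks**
- **Pointer:** it stood within about 0.2 mm of the green line before loading and within about 0.3 mm of the red line at the end.
- **Modules:** before the keeper came forward, all five pockets held modules with copper face up, in line. Their tops measured the same size at seated height (38 mm).
- **Left alone:** in the top view, the fourth spare, both look-alikes, the brush and the meter were within 1 px of where they started.

**What disagreed**
- **Finger length:** the real fingertips sit about 36 mm short of the reported tool point. The first grip on the knob therefore closed above it, touching nothing. I found the offset in the camera images, confirmed it by touching the mat, and corrected for it.
- **Jar:** I have no clean check on it. The plain image comparison showed a general difference, about the same for the jar as for the brush, which had not moved. I put that down to lighting and shadow. The arm never went near the jar.

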